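# Centre a pellet holder between two spring stops

### The arm

A 6-joint arm with a two-finger parallel gripper is mounted at the origin on the work surface. World frame = base frame: x ahead of the robot, y to its left, z up, the work surface at z = 0. Lengths are in mm, angles in rad, forces in N, time in s.
With the tool pointing down it reaches from about 275 to 750 mm from the base axis. Payload 10.2 kg.
Tool frame: the origin (TCP) lies at the very end of the fingers, on their centre line; the grasp point (between the pads) lies behind it (ctrl.grasp_offset is the z of the grasp point in the tool frame, in mm); z points along the fingers, y is the direction in which the jaws open and shut (so a half turn about z gives the same grasp; the last joint's range is limited). The gripper opens to 85 mm and grips with 20 to 120 N. Pads are 22 mm wide; open, the fingers measure 114 mm over their backs; the gripper's body (76 mm by 85 mm) begins 54 mm behind the grasp point. The pads swing forward as they close: fully open they stand 13 mm farther back than shut.
Start: joints at [-1.48, 0.313, 1.498, -0, 1.331, -0.223], TCP at [162.042, -499.373, 231.294] pointing down, gripper open.
Joint ranges: [-2.94, 2.94], [-0.97, 2.17], [0.19, 2.56], [-1.23, 4.37], [0.02, 3.11], [-2.88, 2.88]. Speed limits (rad/s): [2.39, 2.39, 3.01, 3.14, 3.14, 3.14].

### API

Orientations are given as a unit quaternion [w, x, y, z].
In Python, from rig import ctrl, capture, job gives the robot as it stands. The module is installed in compiled form; this text tells all that it offers.
- The arm moves only by the tool move_arm, never from a script. Its argument "series" is a list of rows, each a list of 7 numbers: the turn, a rotation vector about the tool's x, y, z in rad, then the shift along the tool's x, y, z in cm, then the opening, from 0 (shut) to 1 (fully open). A call has 1 to 5 rows; each row is the pose to reach, as a shift and turn from the pose measured when the call began, along the tool's axes at that moment; what a row does not reach only later rows make up. A row lasts 1/12 s, in which the tool goes at most 41.7 mm and 7.16 degrees, less where a joint would pass 70% of its speed; a pose out of reach is approached as far as the arm can. A call with a gripper value outside its range is refused whole. The fingers move at their own pace and stop on an object; "grip_force" is the grip in N (left out, the last holds). Time passes only in rows, so rows that repeat a pose let the fingers close. It gives the time, the measured TCP pose, the force and the opening at its end, in the units of the state.
- ctrl.sense(): the state, without advancing time (a new reading comes with each control period).
- capture(name): name is "scene" or "top" or "wrist"; returns a dict with "frame" (384x512x3 uint8, red, green, blue), "mtx" (3x3 intrinsics, pixels), "R" (3x3) and "t" (3): a world point X has camera coordinates R X + t. Camera axes: x right, y down, z forward; pixel columns grow to the right and rows downward; lengths in mm; the calibration is good to about 2 mm. A picture is of the moment at which its call begins. There is no depth.
- job.finish_job(): hands the job in, once; it reports no verdict.
The state is a dict: "time_s": time; "joints": joint angles; "dq": joint speeds; "tau": joint torques, N m; "eef_pos": TCP position; "ee_rot": TCP orientation; "force": force on the tool from outside, world axes, zero at the start; "wrist_torque": the same for the moment, N m; "grip_width": opening from 0.0 (shut) to 1.0 (fully open).
Only numpy, scipy, OpenCV 4.12 (cv2) and the standard library are available. Lean on these libraries where they do the work, as an engineer would, in place of code of your own. Each camera call takes 0.05 s, during which the arm holds its last target.

### The job

Centre the loose round sample holder on the plate's engraved line by tapping the plate's two sliding stops, alternately from the left and from the right, until the holder stands on the line and is nipped between the two spring noses at about 4 N. Go gently, as more than 9 N on the holder cracks the pellet; do not touch the holder itself with the robot, keep it standing flat in its channel, and leave the vial, the beaker and the grey block undisturbed.

Things in the scene. Friction and masses are not known exactly. Their poses are not given: they have to be found in the camera images.
- platen: Fixed grey plate, 130 (its x) x 400 (its y) mm, top 30 mm above the bench; origin at the centre of its underside on the bench, z up. A channel 53 mm wide runs along its y between two aluminium fences, each 9 mm wide and 8 mm high. The engraved dark line crosses the channel at y = 0. Place and yaw vary.
- mark (a point): Centre of the engraved line, on the channel floor in the middle of the plate, 30 mm above the bench; axes as the plate's.
- sample: Loose white round sample holder, 50 mm diameter, 30 mm high, about 200 g, a pressed pellet in its top; stands in the channel with 1.5 mm play to each fence; origin at the centre of its underside, z up. Starts up to 30 mm to either side of the line. Overcoming its rub on the channel floor takes 1 to 2 N.
- left_stop: Left sliding stop, on the plate's +y side: an aluminium block in the channel, 5 mm outside to 25 mm inside of the origin, with an upright tab at its outer end. Origin on the channel floor under the tab's mid-plane; axes as the plate's. Slides only along the plate's y, from 150 to 60 mm from the line. A rub of about 10 N resists sliding; it stays where left. A push feels that rub plus the nose's force.
- right_stop: Right sliding stop, on the plate's -y side: an aluminium block in the channel, 5 mm outside to 25 mm inside of the origin, with an upright tab at its outer end. Origin on the channel floor under the tab's mid-plane; axes as the plate's. Slides only along the plate's y, from 150 to 60 mm from the line. A rub of about 10 N resists sliding; it stays where left. A push feels that rub plus the nose's force.
- left_tab (a point): Middle of the top edge of the left stop's upright grey tab, 72 mm above the channel floor. The tab measures 42 mm (plate x) x 10 mm (plate y) and is 44 mm high, from 28 to 72 mm above the channel floor; its flat outer face is the one to push inward, its inner face backs the stop out. Axes as the plate's.
- right_tab (a point): Middle of the top edge of the right stop's tab, the same tab mirrored. On both stops a spring nose (16 mm rubber tip, axis 18 mm above the channel floor) points at the holder. Free, its tip stands 43 to 63 mm inward of the stop's origin: each has its own unknown screw setting, so feel for the touch. It yields 1 mm per 2 N from zero, 8 mm at most.
- vial: Bystander: small glass vial with white cap, 28 mm diameter, 55 mm high, standing on the bench beyond the plate; origin at the centre of its underside.
- beaker: Bystander: clear plastic beaker, 54 mm across, 60 mm high, standing on the bench beyond the plate; origin at the centre of its underside.
- spacer: Bystander: grey plastic block, 50 x 80 x 18 mm, lying on the bench on the robot's side of the plate; origin at the centre of its underside.
Things that resemble listed ones, but are neither listed nor needed, are in the scene too. What is meant by the sample is not blue or purple, and is the smaller of those in its own colour.

How it is judged:
By the outcome, as a careful person would: the job done as asked, in the order asked, and still so for the second after the job is handed in, with the robot touching nothing.
It also fails if it takes over 67 s, if anything falls off the work surface, if the arm or the gripper's body presses on something with over 40 N, if the wrist force passes 120 N, or if a joint passes its speed limit or range.

## Working session

There is one attempt and no reset: what is moved stays moved. The work goes in short steps, Python scripts to look and compute and a tool call to move; the robot and the scene stay as the last step left them, time stands still between calls to the robot, and variables do not carry over. Pictures are saved under pics/ and viewed, and the job is handed in when it is done.

Besides the shell and the picture viewer there is one more tool, called after "Request:" as name(argument=value, ...), one argument or row to a line, values as JSON. move_arm: Moves the arm, as the interface text tells. Its arguments: {"type":"object","properties":{"series":{"type":"array","items":{"type":"array","items":{"type":"number"}}},"grip_force":{"type":"number"}},"required":["series"]}

```bash
mkdir -p pics; ls; python3 - <<'E'
from rig import ctrl, capture, job
import cv2, numpy as np
s=ctrl.sense(); print(s, ctrl.grasp_offset)
for n in ["scene","top"]:
    c=capture(n); cv2.imwrite(f"pics/{n}0.png",c["frame"][:,:,::-1])
    np.savez(f"pics/{n}0.npz",**c); print(n,c["mtx"],c["R"],c["t"])
E
```

```text
pics
{'time_s': 0.0, 'joints': array([-1.48040372e+00,  3.13445245e-01,  1.49839211e+00,  1.15041668e-05,
        1.33102370e+00, -2.23363821e-01]), 'dq': array([ 0.00186099,  0.0017913 ,  0.00069836, -0.00077207, -0.0002622 ,
        0.00113097]), 'tau': array([ 1.41973462e-03, -4.12272263e+01, -2.59734374e+01, -1.03356717e-04,
        4.25519320e-03,  2.18953414e-05]), 'eef_pos': array([ 162.01933571, -499.11638921,  230.75444586]), 'ee_rot': array([-6.32427086e-04,  9.87719845e-01,  1.56234140e-01,  4.77083931e-05]), 'force': array([ 0.40757483,  0.12823006, -0.69722731]), 'wrist_torque': array([-0.02883558,  0.02515166,  0.00270259]), 'grip_width': 1.0001895256468376} -18.700000000000003
scene [[412.90654041   0.         261.32609002]
 [  0.         412.90654041 192.49074377]
 [  0.           0.           1.        ]] [[ 0.68941098  0.72424067 -0.01370954]
 [ 0.59710765 -0.57890312 -0.55527798]
 [-0.41009139  0.37462867 -0.83155181]] [-387.66820226 -264.16180344 1062.91720282]
top [[432.8779898    0.         252.05839675]
 [  0.         432.8779898  194.31651282]
 [  0.           0.           1.        ]] [[ 0.00343449 -0.999976    0.00601696]
 [-0.98140943 -0.00452523 -0.19187247]
 [ 0.1918951  -0.00524611 -0.98140142]] [ 29.97967928 542.79955904 918.94945739]
```

View pics/scene0.png

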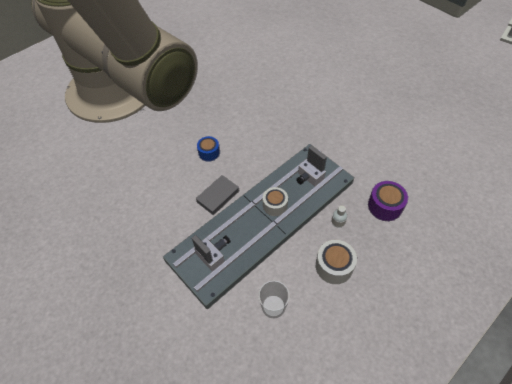

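View pics/top0.png

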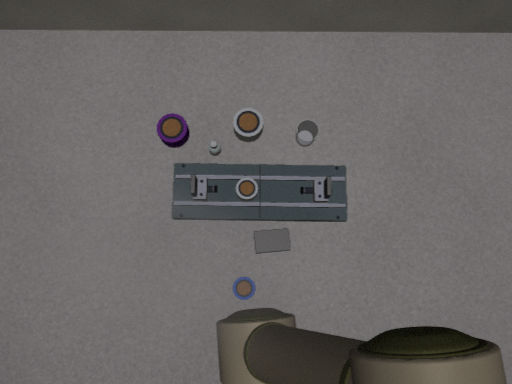

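The candidates in the top view are the small white holder in the channel (247,188), a larger white one (248,123), a blue one (244,288) and a purple one (172,128). The small white holder fits: it is not blue or purple, it is the smaller of the two white ones, and it stands in the channel. I'll confirm with an enlarged crop.

```bash
python3 - <<'E'
import cv2, numpy as np
a=cv2.imread("pics/top0.png")[100:260,160:360]
cv2.imwrite("pics/top0c.png",cv2.resize(a,None,fx=4,fy=4,interpolation=cv2.INTER_CUBIC)[:600])
a=cv2.imread("pics/scene0.png")[140:300,160:360]
cv2.imwrite("pics/scene0c.png",cv2.resize(a,None,fx=4,fy=4,interpolation=cv2.INTER_CUBIC)[:600])
E
```

```text
(no output)
```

View pics/top0c.png

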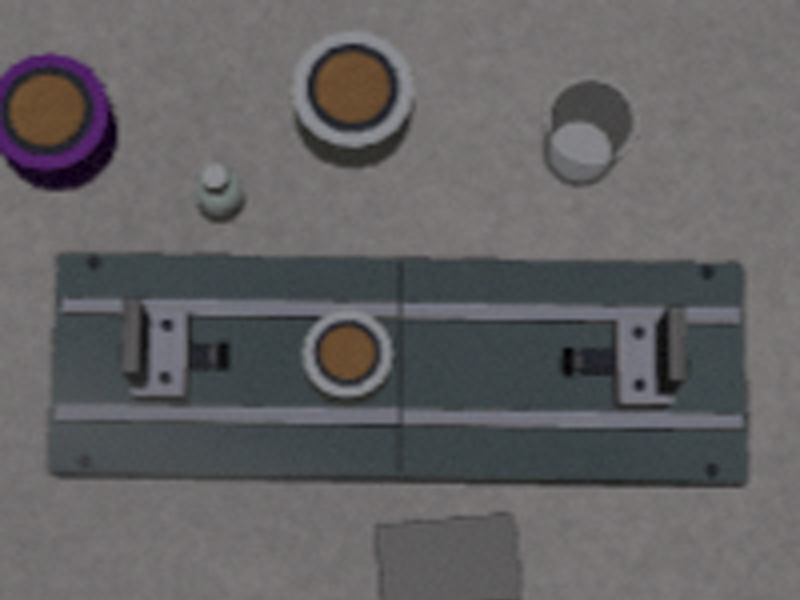

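View pics/scene0c.png

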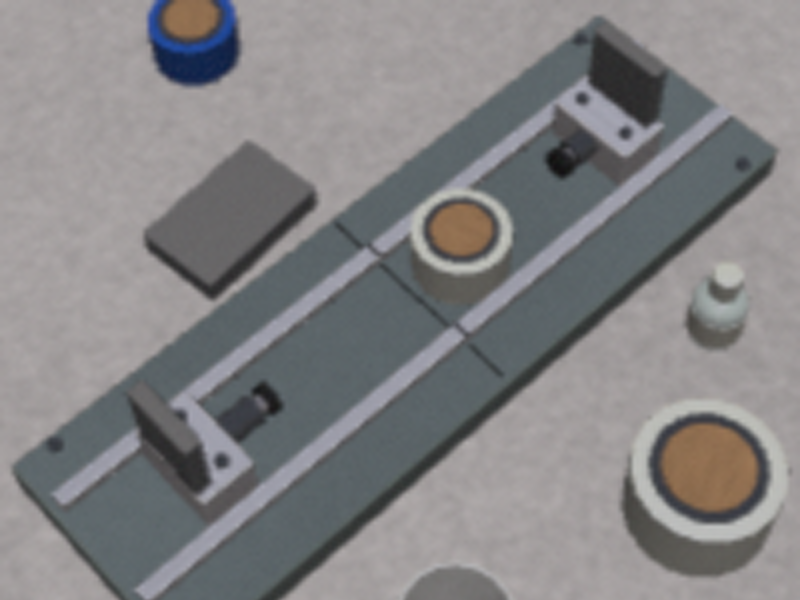

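The crop shows the meant holder at crop (347,353), left of the engraved line (401,262)-(400,470). The left stop (+y) is at crop (150,345) and the right stop at (655,350).

```bash
cat > h.py <<'E'
import cv2, numpy as np
def ray(c,u,v,z):
    K,R,t=c["mtx"],c["R"],c["t"]
    C=-R.T@t; d=R.T@np.linalg.inv(K)@np.array([u,v,1.0])
    return C+d*(z-C[2])/d[2]
def proj(c,X):
    p=c["mtx"]@(c["R"]@np.asarray(X,float)+c["t"]); return p[:2]/p[2]
E
python3 - <<'E'
from h import *
import numpy as np
T=dict(np.load("pics/top0.npz")); S=dict(np.load("pics/scene0.npz"))
print("cams",-T["R"].T@T["t"],-S["R"].T@S["t"])
def tc(u,v,z): return ray(T,160+u/4-.375,100+v/4-.375,z)
def sc(u,v,z): return ray(S,160+u/4-.375,140+v/4-.375,z)
P=lambda n,x: print(n,np.round(x,1))
P("T corners",[tc(57,253,30),tc(745,263,30),tc(748,483,30),tc(50,473,30)])
P("T line",[tc(401,262,30),tc(400,470,30)])
P("S line",[sc(337,222,30),sc(502,375,30)])
P("S corners",[sc(14,468,30),sc(598,14,30),sc(777,152,30)])
P("T sample top",tc(347,353,60)); P("S sample top",sc(462,230,60))
P("T tabs tops",[tc(125,299,102),tc(125,372,102)]); 
P("T tabs R",[tc(683,308,102),tc(683,380,102)])
P("S tabs L",[sc(595,20,102),sc(663,62,102)]); P("S tabs R",[sc(135,388,102),sc(207,486,102)])
P("nose tips T",[tc(229,356,48),tc(562,361,48)])
P("block fronts T (z=?)",[tc(188,355,58),tc(616,357,58)])
E
```

```text
cams [ 356.26374826   37.25616864 1005.82621126] [ 860.88893986 -270.35826778  731.87274424]
T corners [[ 620.8  214.3   30. ]
 [ 616.8 -186.4   30. ]
 [ 487.7 -183.1   30. ]
 [ 491.7  213.3   30. ]]
T line [[616.4  14.1  30. ]
 [494.3  14.7  30. ]]
S line [[494.7  15.9  30. ]
 [614.7  13.7  30. ]]
S corners [[ 491.5 -184.    30. ]
 [ 493.2  212.7   30. ]
 [ 622.2  210.2   30. ]]
T sample top [555.8  44.9  60. ]
S sample top [556.   44.1  60. ]
T tabs tops [[576.  163.8 102. ]
 [536.1 162.6 102. ]]
T tabs R [[ 572.5 -135.6  102. ]
 [ 533.1 -134.4  102. ]]
S tabs L [[532.5 159.2 102. ]
 [573.7 163.3 102. ]]
S tabs R [[ 535.  -133.2  102. ]
 [ 591.6 -140.   102. ]]
nose tips T [[556.3 111.7  48. ]
 [554.3 -76.5  48. ]]
block fronts T (z=?) [[ 554.7  133.8   58. ]
 [ 554.6 -105.6   58. ]]
```

```bash
cat >> h.py <<'E'
from scipy.spatial.transform import Rotation as Ro
def tool(s):
    q=s["ee_rot"]; return Ro.from_quat([q[1],q[2],q[3],q[0]])
def delta(s,X,yawx):
    """shift (cm, tool axes) to world X and rotvec so tool is down with tool x at world angle yawx (rad)"""
    R=tool(s); d=R.inv().apply(np.asarray(X,float)-s["eef_pos"])/10
    c,n=np.cos(yawx),np.sin(yawx)
    G=Ro.from_matrix(np.array([[c,n,0],[n,-c,0],[0,0,-1]]))
    return np.round((R.inv()*G).as_rotvec(),4),np.round(d,3)
E
python3 - <<'E'
from h import *
from rig import ctrl,capture
s=ctrl.sense(); c=capture("wrist"); cv2.imwrite("pics/w0.png",c["frame"][:,:,::-1])
C=-c["R"].T@c["t"]; print("cam in tool",tool(s).inv().apply(C-s["eef_pos"]),"axis",tool(s).inv().apply(c["R"].T).round(3) )
print((tool(s).inv().as_matrix()@c["R"].T).round(3)); print(c["mtx"])
print(delta(s,[520,0,330],np.pi/2-.009))
E
```

```text
cam in tool [  70.53030421    0.20512145 -142.72624104] axis [[ 0.012  0.965  0.263]
 [-0.996 -0.01   0.085]
 [ 0.084 -0.263  0.961]]
[[ 0.001 -0.961 -0.278]
 [ 1.     0.001  0.   ]
 [ 0.    -0.278  0.961]]
[[282.99851345   0.         251.23845235]
 [  0.         282.99851345 191.45266433]
 [  0.           0.           1.        ]]
(array([-8.000e-04, -9.000e-04, -1.248e+00]), array([ 49.458, -36.438,  -9.867]))
```

View pics/w0.png

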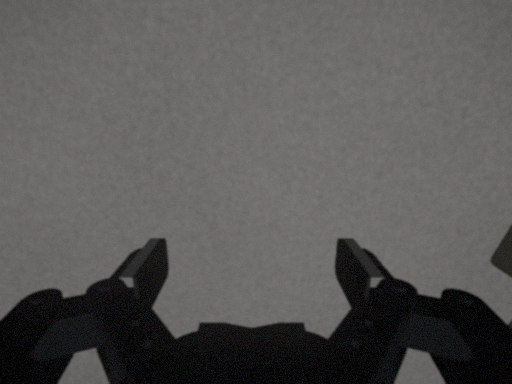

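```bash
python3 - <<'E'
from h import *
from rig import ctrl
s=ctrl.sense()
print(delta(s,[557,200,180],-.009))
E
```

```text
(array([-0.001 , -0.    ,  0.3228]), array([ 59.15 , -54.305,   5.152]))
```

Request:
move_arm(
  series=[
    [0, 0, 0.323, 59.15, -54.3, 5.15, 0],
    [0, 0, 0.323, 59.15, -54.3, 5.15, 0],
    [0, 0, 0.323, 59.15, -54.3, 5.15, 0],
    [0, 0, 0.323, 59.15, -54.3, 5.15, 0],
    [0, 0, 0.323, 59.15, -54.3, 5.15, 0],
  ],
  grip_force=100,
)

```text
time_s: 0.57
eef_pos: [264.7, -316.4, 217.7]
ee_rot: [-0.001, 1.0, -0.005, -0.0]
force: [1.0, -0.4, 0.1]
grip_width: 0.294
```

```bash
cat > st.py <<'E'
from h import *
from rig import ctrl
import sys
s=ctrl.sense(); print(s["time_s"],s["eef_pos"].round(2),s["force"].round(2),s["grip_width"])
if len(sys.argv)>3: print(delta(s,[float(a) for a in sys.argv[1:4]],-.009))
E
python3 st.py 557 200 180
```

```text
0.5667 [ 264.69 -316.41  217.72] [ 0.99 -0.39  0.05] 0.29405180014456206
(array([-0.0012,  0.0001, -0.0012]), array([ 28.702, -51.932,   3.833]))
```

Request:
move_arm(
  series=[
    [0, 0, 0, 28.7, -51.9, 3.8, 0],
    [0, 0, 0, 28.7, -51.9, 3.8, 0],
    [0, 0, 0, 28.7, -51.9, 3.8, 0],
    [0, 0, 0, 28.7, -51.9, 3.8, 0],
    [0, 0, 0, 28.7, -51.9, 3.8, 0],
  ],
)

```text
time_s: 0.98
eef_pos: [367.0, -135.3, 204.8]
ee_rot: [-0.0, 1.0, -0.005, 0.0]
force: [0.5, -0.5, 0.4]
grip_width: 0.002
```

```bash
python3 st.py 557 200 180
```

```text
0.9833 [ 367.03 -135.34  204.84] [ 0.53 -0.47  0.38] 0.0020477561060379284
(array([-0.001 , -0.0003, -0.0016]), array([ 18.641, -33.731,   2.522]))
```

Request:
move_arm(
  series=[
    [0, 0, 0, 18.6, -33.7, 2.5, 0],
    [0, 0, 0, 18.6, -33.7, 2.5, 0],
    [0, 0, 0, 18.6, -33.7, 2.5, 0],
    [0, 0, 0, 18.6, -33.7, 2.5, 0],
    [0, 0, 0, 18.6, -33.7, 2.5, 0],
  ],
)

```text
time_s: 1.4
eef_pos: [469.2, 46.0, 191.4]
ee_rot: [-0.0, 1.0, -0.005, 0.0]
force: [-0.7, -1.8, -0.4]
grip_width: 0.0
```

```bash
python3 st.py 557 200 180; python3 - <<'E'
from h import *
from rig import ctrl,capture
c=capture("wrist"); cv2.imwrite("pics/w1.png",c["frame"][:,:,::-1]); np.savez("pics/w1.npz",**c)
E
```

```text
1.4 [469.2   46.05 191.44] [-0.74 -1.8  -0.41] 0.00041870426957925074
(array([-0.0009, -0.0003, -0.0012]), array([  8.622, -15.483,   1.159]))
```

View pics/w1.png

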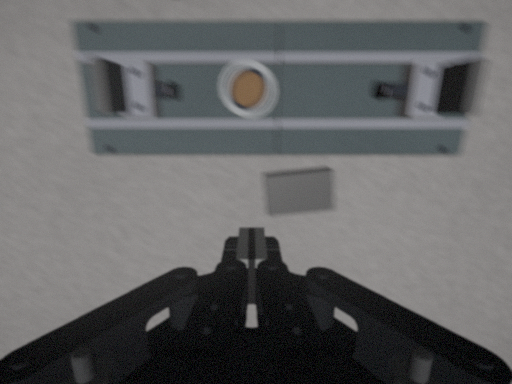

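The wrist view shows the whole plate: holder at (248,88), line at column ~280, left tab (105,85), right tab (465,85). The arm was still moving, so it is blurred. I'll go on to the left side.

Request:
move_arm(
  series=[
    [0, 0, 0, 8.6, -15.5, 1.2, 0],
    [0, 0, 0, 8.6, -15.5, 1.2, 0],
    [0, 0, 0, 8.6, -15.5, 1.2, 0],
    [0, 0, 0, 8.6, -15.5, 1.2, 0],
    [0, 0, 0, 8.6, -15.5, 1.2, 0],
  ],
)

```text
time_s: 1.87
eef_pos: [558.8, 209.4, 178.4]
ee_rot: [-0.002, 1.0, -0.002, 0.0]
force: [0.3, -0.1, -0.1]
grip_width: -0.001
```

```bash
python3 st.py 557 195 75; python3 - <<'E'
from h import *
from rig import ctrl,capture
c=capture("wrist"); cv2.imwrite("pics/w2.png",c["frame"][:,:,::-1]); np.savez("pics/w2.npz",**c)
E
```

```text
1.8667 [558.78 209.41 178.43] [ 0.29 -0.08 -0.09] -0.0011607978911401607
(array([-0.004 , -0.0003,  0.0052]), array([-0.176,  1.483, 10.337]))
```

View pics/w2.png

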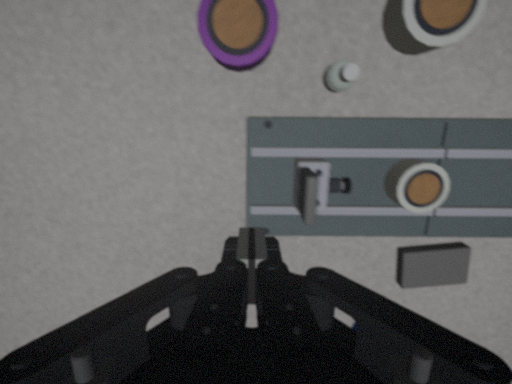

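The left tab is at (308,195), the holder at (423,188) and the line at column ~443, rows 120-235. The fingers are clear outside the tab, so I'll descend.

Request:
move_arm(
  series=[
    [0, 0, 0, -0.2, 0.9, 4, 0],
    [0, 0, 0, -0.2, 0.9, 7.5, 0],
    [0, 0, 0, -0.2, 0.9, 9.7, 0],
    [0, 0, 0, -0.2, 0.9, 10.3, 0],
    [0, 0, 0, -0.2, 0.9, 10.3, 0],
  ],
)

```text
time_s: 2.33
eef_pos: [556.5, 201.5, 73.8]
ee_rot: [-0.002, 1.0, -0.002, -0.001]
force: [-0.3, -0.4, 0.8]
grip_width: -0.002
```

```bash
cat > wp.py <<'E'
from h import *
from rig import ctrl,capture
import sys
n=sys.argv[1]
c=capture(sys.argv[2] if len(sys.argv)>2 else "wrist"); cv2.imwrite(f"pics/{n}.png",c["frame"][:,:,::-1]); np.savez(f"pics/{n}.npz",**c)
E
python3 st.py 557 185 75;python3 wp.py w3
```

```text
2.3333 [556.45 201.49  73.79] [-0.29 -0.36  0.8 ] -0.002247827648092182
(array([-0.004 ,  0.0027,  0.006 ]), array([ 0.06 ,  1.648, -0.128]))
```

View pics/w3.png

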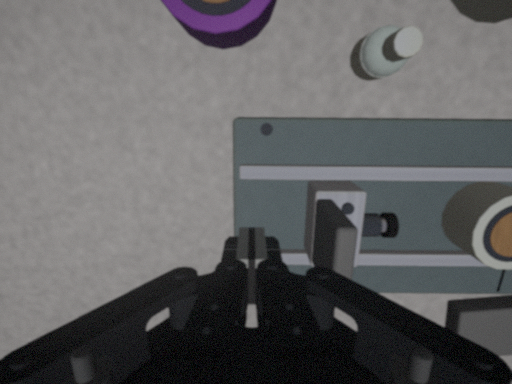

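The fingers are level with the tab (tab at (340,240), fingertip (252,235)), with clear air between them. I'll approach the outer face.

Request:
move_arm(
  series=[
    [0, 0, 0, 0.05, 0.5, -0.1, 0],
    [0, 0, 0, 0.05, 1.0, -0.1, 0],
    [0, 0, 0, 0.05, 1.5, -0.1, 0],
    [0, 0, 0, 0.05, 1.9, -0.1, 0],
    [0, 0, 0, 0.05, 2.1, -0.1, 0],
  ],
)

```text
time_s: 2.8
eef_pos: [558.1, 179.9, 77.1]
ee_rot: [-0.002, 1.0, -0.002, 0.001]
force: [0.3, -0.4, 0.8]
grip_width: 0.001
```

Request:
move_arm(
  series=[
    [0, 0, 0, 0, 0.3, 0, 0],
    [0, 0, 0, 0, 0.6, 0, 0],
    [0, 0, 0, 0, 0.9, 0, 0],
    [0, 0, 0, 0, 1.2, 0, 0],
    [0, 0, 0, 0, 1.4, 0, 0],
  ],
)

```text
time_s: 3.22
eef_pos: [557.9, 167.2, 77.1]
ee_rot: [-0.004, 1.0, -0.002, 0.001]
force: [0.2, 9.8, -1.0]
grip_width: 0.001
```

```bash
python3 wp.py w4;python3 wp.py t4 top; python3 - <<'E'
import cv2
a=cv2.imread("pics/t4.png")[100:260,160:360]
cv2.imwrite("pics/t4c.png",cv2.resize(a,None,fx=4,fy=4,interpolation=cv2.INTER_CUBIC)[:600])
E
```

```text
(no output)
```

View pics/w4.png

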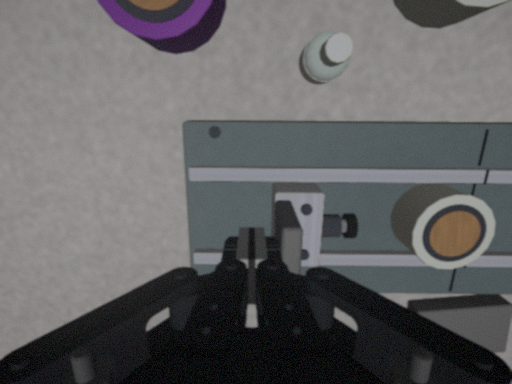

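View pics/t4c.png

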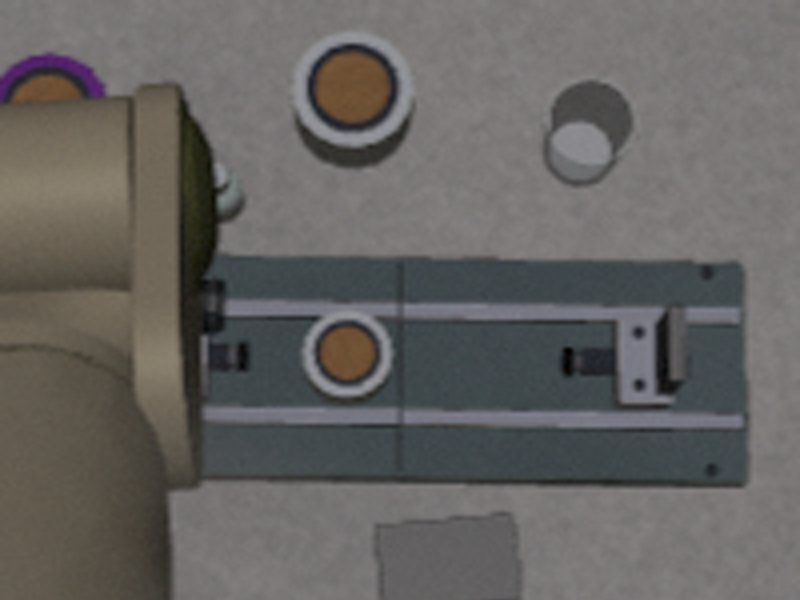

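Request:
move_arm(
  series=[
    [0, 0, 0, 0, 0.3, 0, 0],
    [0, 0, 0, 0, 0.6, 0, 0],
    [0, 0, 0, 0, 0.9, 0, 0],
    [0, 0, 0, 0, 1.2, 0, 0],
    [0, 0, 0, 0, 1.5, 0, 0],
  ],
)

```text
time_s: 3.73
eef_pos: [557.8, 153.5, 77.2]
ee_rot: [-0.005, 1.0, -0.002, 0.001]
force: [1.3, 10.4, -0.3]
grip_width: -0.0
```

Request:
move_arm(
  series=[
    [0, 0, 0, 0, 0.3, 0, 0],
    [0, 0, 0, 0, 0.6, 0, 0],
    [0, 0, 0, 0, 0.8, 0, 0],
    [0, 0, 0, 0, 1.0, 0, 0],
    [0, 0, 0, 0, 1.1, 0, 0],
  ],
)

```text
time_s: 4.15
eef_pos: [557.7, 143.8, 77.2]
ee_rot: [-0.006, 1.0, -0.002, 0.001]
force: [0.6, 9.9, 0.5]
grip_width: 0.0
```

```bash
python3 wp.py w5; python3 st.py
```

```text
4.2 [557.69 143.75  77.22] [ 0.84  9.33 -0.04] -0.003586581369028621
```

View pics/w5.png

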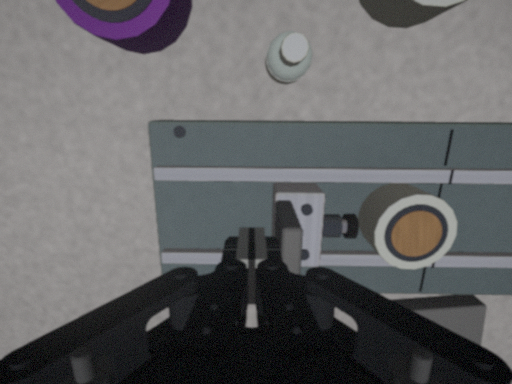

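The nose tip (352,226) is now close to the holder's wall (~362,222), not yet touching. I'll go on slowly to feel the touch.

Request:
move_arm(
  series=[
    [0, 0, 0, 0, 0.15, 0, 0],
    [0, 0, 0, 0, 0.3, 0, 0],
    [0, 0, 0, 0, 0.45, 0, 0],
    [0, 0, 0, 0, 0.55, 0, 0],
    [0, 0, 0, 0, 0.65, 0, 0],
  ],
)

```text
time_s: 4.62
eef_pos: [557.6, 138.7, 77.3]
ee_rot: [-0.008, 1.0, -0.002, 0.002]
force: [-0.3, 10.2, -0.3]
grip_width: -0.001
```

Request:
move_arm(
  series=[
    [0, 0, 0, 0, 0.1, 0, 0],
    [0, 0, 0, 0, 0.2, 0, 0],
    [0, 0, 0, 0, 0.3, 0, 0],
    [0, 0, 0, 0, 0.4, 0, 0],
    [0, 0, 0, 0, 0.5, 0, 0],
  ],
)

```text
time_s: 5.03
eef_pos: [557.6, 135.3, 77.3]
ee_rot: [-0.009, 1.0, -0.002, 0.002]
force: [1.1, 10.7, -0.4]
grip_width: -0.004
```

```bash
python3 wp.py w6; python3 st.py
```

```text
5.0833 [557.61 135.2   77.3 ] [ 0.93 10.39 -1.47] -0.00028978880500149127
```

View pics/w6.png

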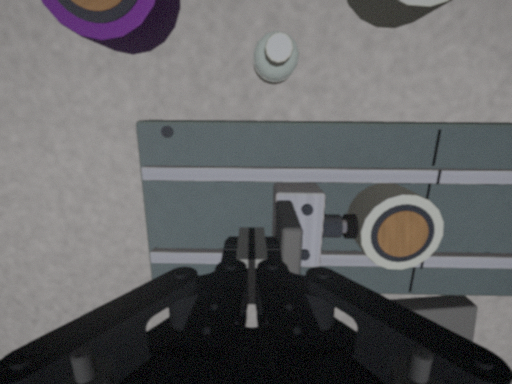

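Request:
move_arm(
  series=[
    [0, 0, 0, 0, 0.2, 0, 0],
    [0, 0, 0, 0, 0.4, 0, 0],
    [0, 0, 0, 0, 0.6, 0, 0],
    [0, 0, 0, 0, 0.8, 0, 0],
    [0, 0, 0, 0, 1.0, 0, 0],
  ],
)

```text
time_s: 5.5
eef_pos: [557.5, 127.0, 77.3]
ee_rot: [-0.011, 1.0, -0.002, 0.002]
force: [0.7, 12.1, -0.4]
grip_width: 0.001
```

Request:
move_arm(
  series=[
    [0, 0, 0, 0, 0.2, 0, 0],
    [0, 0, 0, 0, 0.4, 0, 0],
    [0, 0, 0, 0, 0.6, 0, 0],
    [0, 0, 0, 0, 0.8, 0, 0],
    [0, 0, 0, 0, 0.9, 0, 0],
  ],
)

```text
time_s: 5.92
eef_pos: [557.5, 119.6, 77.4]
ee_rot: [-0.012, 1.0, -0.002, 0.003]
force: [0.8, 12.5, 0.5]
grip_width: 0.0
```

```bash
python3 wp.py w7;python3 wp.py t7 top; python3 st.py
python3 - <<'E'
import cv2
a=cv2.imread("pics/t7.png")[100:260,160:360]
cv2.imwrite("pics/t7c.png",cv2.resize(a,None,fx=4,fy=4,interpolation=cv2.INTER_CUBIC)[:600])
E
```

```text
6.0167 [557.48 119.55  77.37] [ 8.000e-02  1.106e+01 -1.000e-02] -0.0036021788619919185
```

View pics/w7.png

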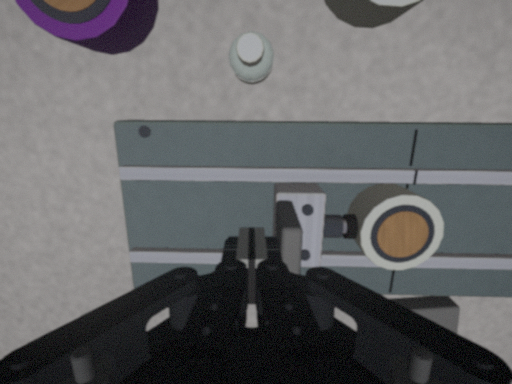

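View pics/t7c.png

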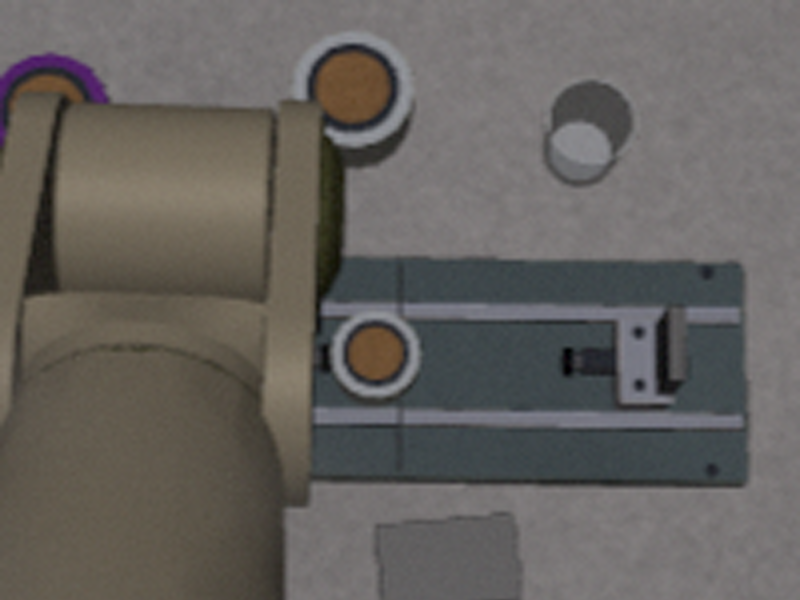

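The holder moves with the nose: it went 15.6 mm for 15.65 mm of stop travel after touch. It stands at top-crop (375,353), about 14 mm left of the line. Next is a subpixel measurement helper.

```bash
cat > meas.py <<'E'
from h import *
import sys
def meas(c,dbg=False):
    f=c["frame"]; hsv=cv2.cvtColor(f,cv2.COLOR_RGB2HSV)
    m=cv2.inRange(hsv,(5,70,50),(20,255,255))
    n,l,st,ce=cv2.connectedComponentsWithStats(m)
    best=None
    for i in range(1,n):
        if st[i,4]<60: continue
        X=ray(c,*ce[i],60)
        if abs(X[0]-555.5)<10 and abs(X[1]-14.5)<60: best=(ce[i],X,st[i,4])
    if best is None: print("no sample"); return
    # line: subpixel darkest along plate y at several plate x
    g=cv2.GaussianBlur(cv2.cvtColor(f,cv2.COLOR_RGB2GRAY),(0,0),0.7).astype(np.float32)
    xs=[];ys=[]
    yy=np.arange(4,26,0.1)
    for x in list(range(496,518,2))+list(range(594,615,2)):
        p=np.array([proj(c,[x,y,30]) for y in yy],np.float32)
        pr=cv2.remap(g,p[None,:,0],p[None,:,1],cv2.INTER_LINEAR)[0]
        d=np.median(pr)-pr; k=d.argmax()
        if d[k]<6: continue
        w=np.clip(d,0,None)*(abs(yy-yy[k])<3)
        xs.append(x); ys.append((w*yy).sum()/w.sum())
    if len(xs)<4: print("no line",best[1].round(2)); return
    xs,ys=np.array(xs),np.array(ys); q=np.polyfit(xs,ys,1)
    for _ in range(3):
        r=abs(ys-np.polyval(q,xs)); k=r<max(1.0,2*np.median(r)); q=np.polyfit(xs[k],ys[k],1)
    X=best[1]
    print("sample",X.round(2),"line y@x",np.polyval(q,X[0]).round(2),"slope",q[0].round(4),"n",k.sum(),"OFFSET",((X[1]-np.polyval(q,X[0]))/np.hypot(1,q[0])).round(2))
if __name__=="__main__":
    for n in sys.argv[1:]: print(n,end=" "); meas(dict(np.load(f"pics/{n}.npz")))
E
python3 meas.py top0 scene0 t4 t7 w2 w4 w5 w6 w7
```

```text
top0 sample [555.9   44.94  60.  ] line y@x 15.01 slope -0.0129 n 18 OFFSET 29.93
scene0 sample [555.15  43.89  60.  ] line y@x 14.32 slope -0.0109 n 21 OFFSET 29.57
t4 sample [555.87  44.89  60.  ] line y@x 15.03 slope -0.0133 n 22 OFFSET 29.86
t7 sample [555.66  29.1   60.  ] line y@x 15.03 slope -0.0148 n 18 OFFSET 14.07
w2 sample [556.76  45.06  60.  ] line y@x 15.67 slope -0.008 n 22 OFFSET 29.39
w4 sample [555.65  43.    60.  ] line y@x 13.79 slope -0.0095 n 20 OFFSET 29.2
w5 sample [555.61  43.27  60.  ] line y@x 13.94 slope -0.0094 n 21 OFFSET 29.33
w6 sample [555.62  43.26  60.  ] line y@x 13.96 slope -0.0097 n 21 OFFSET 29.3
w7 sample [555.49  28.04  60.  ] line y@x 13.98 slope -0.0095 n 20 OFFSET 14.06
```

Request:
move_arm(
  series=[
    [0.01, 0, 0, 0, 0.2, 0, 0],
    [0.01, 0, 0, 0, 0.4, 0, 0],
    [0.01, 0, 0, 0, 0.6, 0, 0],
    [0.01, 0, 0, 0, 0.7, 0, 0],
    [0.01, 0, 0, 0, 0.8, 0, 0],
  ],
)

```text
time_s: 6.43
eef_pos: [557.4, 113.3, 77.5]
ee_rot: [-0.019, 1.0, -0.002, 0.003]
force: [-0.1, 11.7, 0.3]
grip_width: -0.004
```

```bash
python3 wp.py w8;python3 wp.py t8 top; python3 st.py; python3 meas.py w8 t8
```

```text
6.5333 [557.45 113.18  77.54] [-0.53 10.67  1.42] -0.0028318989232868
w8 sample [555.38  21.45  60.  ] line y@x 14.01 slope -0.0099 n 19 OFFSET 7.44
t8 sample [555.83  22.55  60.  ] line y@x 15.05 slope -0.013 n 22 OFFSET 7.5
```

Request:
move_arm(
  series=[
    [0, 0, 0, 0, 0.2, 0, 0],
    [0, 0, 0, 0, 0.35, 0, 0],
    [0, 0, 0, 0, 0.5, 0, 0],
    [0, 0, 0, 0, 0.55, 0, 0],
    [0, 0, 0, 0, 0.55, 0, 0],
  ],
)

```text
time_s: 6.95
eef_pos: [557.4, 109.4, 77.6]
ee_rot: [-0.02, 1.0, -0.002, 0.003]
force: [0.8, 11.5, 0.7]
grip_width: -0.001
```

```bash
python3 wp.py w9;python3 wp.py t9 top; python3 st.py; python3 meas.py w9 t9
```

```text
7.05 [557.39 109.34  77.61] [ 0.65 10.48  0.14] 0.0006891528383275206
w9 sample [555.39  17.15  60.  ] line y@x 14.12 slope -0.0101 n 19 OFFSET 3.02
t9 sample [555.87  18.48  60.  ] line y@x 14.95 slope -0.0136 n 22 OFFSET 3.54
```

```bash
python3 st.py 556 130 77; python3 st.py 554 -172 135
```

```text
7.05 [557.39 109.34  77.61] [ 0.65 10.48  0.14] 0.0006891528383275206
(array([-0.0408, -0.0061,  0.0055]), array([-0.147, -2.061,  0.144]))
7.05 [557.39 109.34  77.61] [ 0.65 10.48  0.14] 0.0006891528383275206
(array([-0.0408, -0.0061,  0.0055]), array([-0.201, 27.878, -6.882]))
```

Request:
move_arm(
  series=[
    [0, 0, 0, 0, -1.5, 0, 0],
    [0, 0, 0, 0, -2.2, 0, 0],
    [-0.04, -0.006, 0.005, 0, -2.2, -3, 0],
    [-0.04, -0.006, 0.005, 0, -2.2, -6, 0],
    [-0.04, -0.006, 0.005, 0, -2.2, -6.5, 0],
  ],
)

```text
time_s: 7.47
eef_pos: [558.9, 129.0, 148.2]
ee_rot: [-0.0, 1.0, -0.004, 0.004]
force: [-0.2, -1.1, 0.1]
grip_width: 0.002
```

```bash
python3 wp.py w10;python3 wp.py t10 top; python3 st.py 554 -172 145; python3 meas.py w10 t10
```

```text
7.5667 [557.69 128.65 144.74] [-0.49 -0.61 -0.39] 0.005071456726904752
(array([-0.0008, -0.0031,  0.0007]), array([-0.12 , 30.067, -0.051]))
w10 sample [555.34  16.84  60.  ] line y@x 14.03 slope -0.0097 n 21 OFFSET 2.81
t10 sample [555.7   18.26  60.  ] line y@x 14.99 slope -0.0146 n 22 OFFSET 3.28
```

Request:
move_arm(
  series=[
    [0, 0, 0, -0.1, 4, 0, 0],
    [0, 0, 0, -0.1, 8, 0, 0],
    [0, 0, 0, -0.1, 12, 0, 0],
    [0, 0, 0, -0.1, 16, 0, 0],
    [0, 0, 0, -0.1, 20, 0, 0],
  ],
)

```text
time_s: 7.98
eef_pos: [554.0, -73.2, 143.0]
ee_rot: [-0.001, 1.0, -0.004, 0.0]
force: [0.9, 0.1, -0.3]
grip_width: 0.003
```

```bash
python3 st.py 554 -172 145
```

```text
7.9833 [553.95 -73.17 143.04] [ 0.91  0.13 -0.33] 0.0033981208462955767
(array([-0.0016, -0.0008,  0.0007]), array([ 0.087,  9.882, -0.212]))
```

Request:
move_arm(
  series=[
    [0, 0, 0, 0.1, 4, -0.2, 0],
    [0, 0, 0, 0.1, 8, -0.2, 0],
    [0, 0, 0, 0.1, 9.8, -0.2, 0],
    [0, 0, 0, 0.1, 9.9, -0.2, 0],
    [0, 0, 0, 0.1, 9.9, -0.2, 0],
  ],
)

```text
time_s: 8.4
eef_pos: [553.4, -172.6, 143.3]
ee_rot: [-0.002, 1.0, -0.005, -0.001]
force: [1.2, 1.1, 0.1]
grip_width: 0.002
```

```bash
python3 wp.py w11;python3 wp.py t11 top; python3 st.py 554 -172 77; python3 meas.py w11 t11
python3 - <<'E'
import cv2
a=cv2.imread("pics/t11.png")[100:260,160:360]
cv2.imwrite("pics/t11c.png",cv2.resize(a,None,fx=4,fy=4,interpolation=cv2.INTER_CUBIC)[:600])
E
```

```text
8.5 [ 553.85 -170.95  144.05] [0.2  0.43 0.27] -0.001894523480920032
(array([-0.0027,  0.0006,  0.0015]), array([0.02 , 0.123, 6.704]))
w11 sample [555.17  18.75  60.  ] line y@x 14.88 slope -0.0083 n 21 OFFSET 3.86
t11 sample [555.79  18.21  60.  ] line y@x 15.04 slope -0.0143 n 22 OFFSET 3.17
```

View pics/t11c.png

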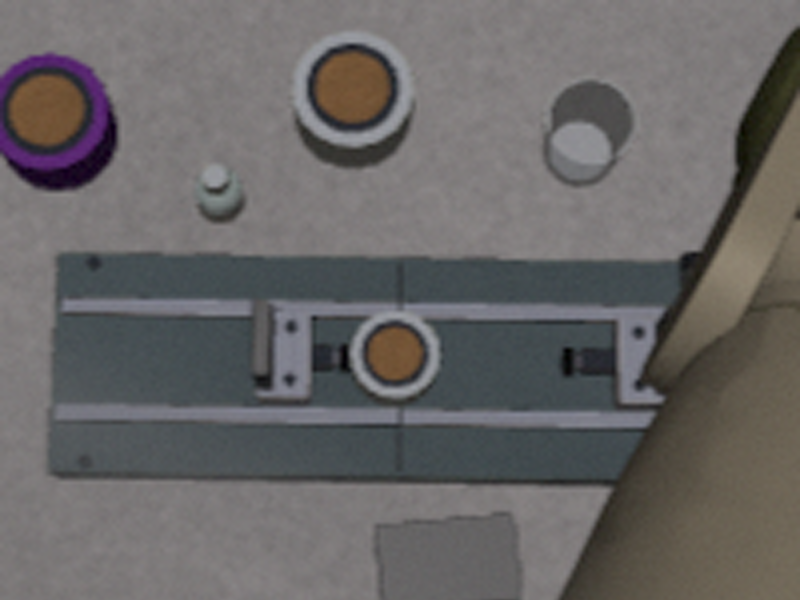

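View pics/w11.png

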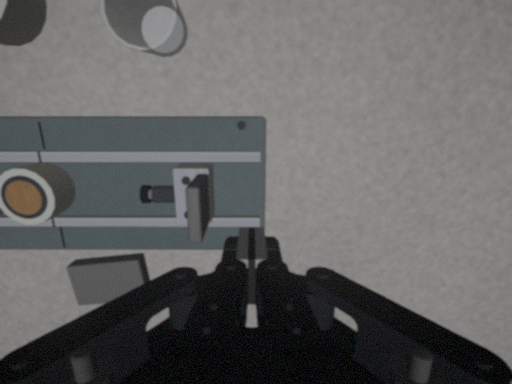

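Top crop: the holder (395,353) is just left of the line (401), with the left nose touching it at (342,357). The right nose tip is at (565,361). In the wrist view the right tab is at (200,210), inward of the fingers (252,240). I'll descend outside it.

Request:
move_arm(
  series=[
    [0, 0, 0, 0, 0.1, 3.5, 0],
    [0, 0, 0, 0, 0.1, 6, 0],
    [0, 0, 0, 0, 0.1, 6.7, 0],
    [0, 0, 0, 0, 0.1, 6.7, 0],
  ],
)

```text
time_s: 8.83
eef_pos: [553.0, -170.1, 75.4]
ee_rot: [-0.002, 1.0, -0.003, -0.002]
force: [-0.7, 0.1, 0.6]
grip_width: -0.003
```

Request:
move_arm(
  series=[
    [0, 0, 0, 0, -0.4, 0, 0],
    [0, 0, 0, 0, -0.8, 0, 0],
    [0, 0, 0, 0, -1.2, 0, 0],
    [0, 0, 0, 0, -1.6, 0, 0],
    [0, 0, 0, 0, -2.0, 0, 0],
  ],
)

```text
time_s: 9.25
eef_pos: [553.5, -150.1, 76.3]
ee_rot: [-0.002, 1.0, -0.003, -0.001]
force: [-1.3, -10.2, 1.2]
grip_width: 0.002
```

Request:
move_arm(
  series=[
    [0, 0, 0, 0, -0.3, 0, 0],
    [0, 0, 0, 0, -0.6, 0, 0],
    [0, 0, 0, 0, -0.9, 0, 0],
    [0, 0, 0, 0, -1.1, 0, 0],
    [0, 0, 0, 0, -1.3, 0, 0],
  ],
)

```text
time_s: 9.67
eef_pos: [553.7, -138.6, 76.6]
ee_rot: [0.0, 1.0, -0.003, -0.001]
force: [0.2, -10.2, -5.0]
grip_width: 0.001
```

```bash
python3 wp.py w12;python3 wp.py t12 top; python3 st.py 554 -90 77; python3 meas.py w12 t12
python3 - <<'E'
import cv2
a=cv2.imread("pics/t12.png")[100:260,160:360]
cv2.imwrite("pics/t12c.png",cv2.resize(a,None,fx=4,fy=4,interpolation=cv2.INTER_CUBIC)[:600])
E
```

```text
9.7667 [ 553.67 -138.3    76.56] [ 0.08 -8.14 -3.88] 0.000455226701880501
(array([-0.0003,  0.0021,  0.0036]), array([ 0.007, -4.83 , -0.042]))
w12 sample [553.04  10.22  60.  ] line y@x 14.81 slope -0.0088 n 19 OFFSET -4.59
t12 sample [555.79  18.31  60.  ] line y@x 15.02 slope -0.0148 n 22 OFFSET 3.29
```

View pics/t12c.png

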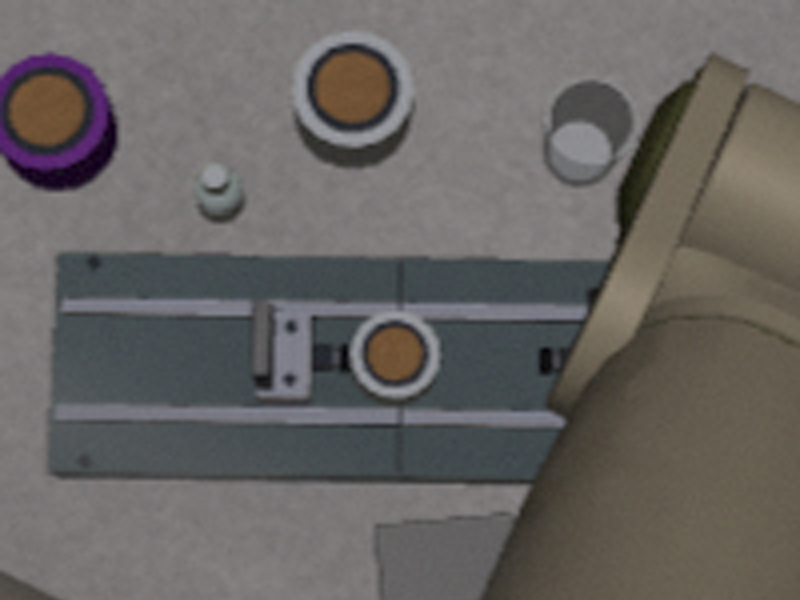

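Request:
move_arm(
  series=[
    [0, 0, 0, 0, -0.4, 0, 0],
    [0, 0, 0, 0, -0.8, 0, 0],
    [0, 0, 0, 0, -1.2, 0, 0],
    [0, 0, 0, 0, -1.6, 0, 0],
    [0, 0, 0, 0, -2.0, 0, 0],
  ],
)

```text
time_s: 10.18
eef_pos: [553.9, -119.7, 76.6]
ee_rot: [0.001, 1.0, -0.003, -0.001]
force: [0.5, -9.4, -4.3]
grip_width: -0.004
```

Request:
move_arm(
  series=[
    [0, 0, 0, 0, -0.4, 0, 0],
    [0, 0, 0, 0, -0.8, 0, 0],
    [0, 0, 0, 0, -1.2, 0, 0],
    [0, 0, 0, 0, -1.6, 0, 0],
    [0, 0, 0, 0, -1.9, 0, 0],
  ],
)

```text
time_s: 10.6
eef_pos: [554.1, -102.0, 76.7]
ee_rot: [0.003, 1.0, -0.003, -0.0]
force: [0.9, -10.3, -5.6]
grip_width: 0.0
```

```bash
python3 wp.py w13;python3 wp.py t13 top; python3 st.py 554 -90 77; python3 meas.py w13 t13
```

```text
10.7 [ 554.07 -101.63   76.66] [ 0.46 -6.97 -3.69] 0.00014389372767728103
(array([0.0053, 0.0009, 0.0036]), array([-0.014, -1.163, -0.04 ]))
w13 sample [555.19  18.56  60.  ] line y@x 14.83 slope -0.0092 n 21 OFFSET 3.73
t13 sample [555.79  18.31  60.  ] line y@x 15.12 slope -0.0116 n 22 OFFSET 3.19
```

View pics/w13.png

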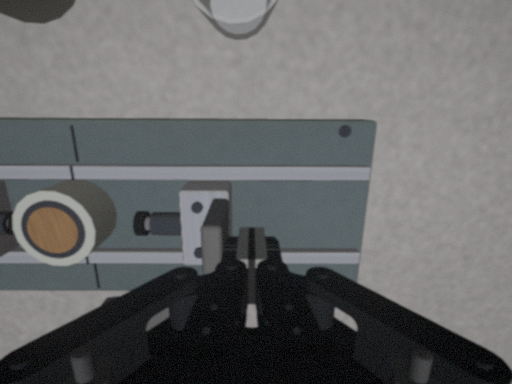

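Nose tip (138,222), holder wall (~115,222): about 20 mm of gap left. I'll go on and slow down before the touch.

Request:
move_arm(
  series=[
    [0, 0, 0, 0, -0.4, 0, 0],
    [0, 0, 0, 0, -0.8, 0, 0],
    [0, 0, 0, 0, -1.1, 0, 0],
    [0, 0, 0, 0, -1.4, 0, 0],
    [0, 0, 0, 0, -1.5, 0, 0],
  ],
)

```text
time_s: 11.12
eef_pos: [554.3, -87.8, 76.7]
ee_rot: [0.004, 1.0, -0.003, -0.0]
force: [-0.4, -9.1, -4.5]
grip_width: -0.004
```

```bash
python3 wp.py w14;python3 wp.py t14 top; python3 st.py 554 -90 77; python3 meas.py w14 t14
```

```text
11.2167 [554.24 -87.78  76.7 ] [-0.02 -7.97 -4.17] 0.0007017600352132996
(array([0.0079, 0.0003, 0.0036]), array([-0.023,  0.223, -0.028]))
w14 sample [555.21  18.16  60.  ] line y@x 14.45 slope -0.0093 n 21 OFFSET 3.72
t14 sample [555.73  18.16  60.  ] line y@x 15.0 slope -0.0149 n 22 OFFSET 3.16
```

View pics/w14.png

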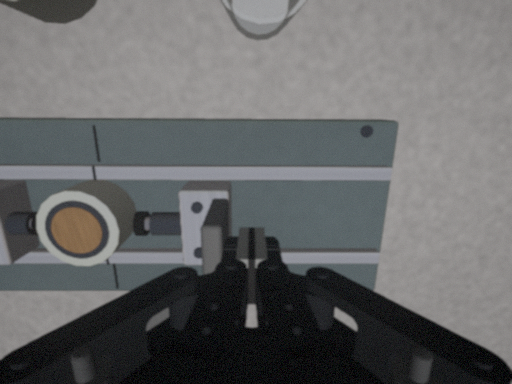

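Request:
move_arm(
  series=[
    [0, 0, 0, 0, -0.15, 0, 0],
    [0, 0, 0, 0, -0.25, 0, 0],
    [0, 0, 0, 0, -0.35, 0, 0],
    [0, 0, 0, 0, -0.45, 0, 0],
    [0, 0, 0, 0, -0.55, 0, 0],
  ],
)

```text
time_s: 11.63
eef_pos: [554.3, -83.8, 76.7]
ee_rot: [0.005, 1.0, -0.003, 0.0]
force: [-0.7, -9.7, -5.3]
grip_width: -0.004
```

```bash
python3 wp.py w15;python3 wp.py t15 top; python3 st.py 554 -90 77; python3 meas.py w15 t15
```

```text
11.7333 [554.3  -83.61  76.74] [-0.45 -9.46 -5.1 ] 0.0009782331987185332
(array([ 0.0107, -0.0001,  0.0037]), array([-0.027,  0.639, -0.019]))
w15 sample [555.17  18.25  60.  ] line y@x 14.56 slope -0.0094 n 21 OFFSET 3.68
t15 sample [555.76  18.3   60.  ] line y@x 10.07 slope 0.0868 n 16 OFFSET 8.19
```

Request:
move_arm(
  series=[
    [0, 0, 0, 0, -0.15, 0, 0],
    [0, 0, 0, 0, -0.22, 0, 0],
    [0, 0, 0, 0, -0.29, 0, 0],
    [0, 0, 0, 0, -0.36, 0, 0],
  ],
)

```text
time_s: 12.07
eef_pos: [554.4, -81.5, 76.8]
ee_rot: [0.007, 1.0, -0.003, 0.0]
force: [-0.8, -10.2, -3.0]
grip_width: -0.001
```

```bash
python3 wp.py w16;python3 wp.py t16 top; python3 st.py 554 -90 77; python3 meas.py w16 t16
```

```text
12.1667 [554.35 -81.38  76.77] [-0.01 -9.01 -4.69] 0.0002829374468586591
(array([ 0.0134, -0.0004,  0.0037]), array([-0.03 ,  0.863, -0.011]))
w16 sample [555.18  18.11  60.  ] line y@x 14.45 slope -0.0096 n 21 OFFSET 3.66
t16 sample [555.73  18.4   60.  ] line y@x 9.82 slope 0.0921 n 20 OFFSET 8.54
```

View pics/w16.png

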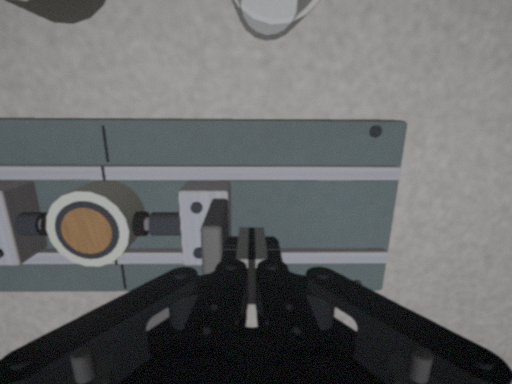

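```bash
cat >> meas.py <<'E'
E
sed -i 's/"slope"/"vs15.03:",(X[1]-15.03).round(2),"slope"/' meas.py; cat > look.sh <<'E'
python3 wp.py w$1;python3 st.py;python3 wp.py t$1 top; python3 st.py $2 $3 $4; python3 meas.py w$1 t$1
E
chmod +x look.sh
```

Request:
move_arm(
  series=[
    [0, 0, 0, 0, -0.15, 0, 0],
    [0, 0, 0, 0, -0.2, 0, 0],
    [0, 0, 0, 0, -0.25, 0, 0],
    [0, 0, 0, 0, -0.3, 0, 0],
  ],
)

```text
time_s: 12.5
eef_pos: [554.4, -80.1, 76.8]
ee_rot: [0.008, 1.0, -0.003, 0.0]
force: [-0.4, -12.0, -6.0]
grip_width: 0.001
```

```bash
./look.sh 17
```

```text
12.55 [554.36 -80.08  76.83] [ -1.06 -11.52  -4.28] -3.241704339255443e-05
12.6 [554.37 -80.12  76.85] [ -0.8  -11.86  -4.21] -0.0016194724285096018
w17 sample [555.17  18.12  60.  ] line y@x 14.44 vs15.03: 3.09 slope -0.009 n 20 OFFSET 3.68
t17 sample [555.68  18.37  60.  ] line y@x 10.94 vs15.03: 3.34 slope 0.0695 n 15 OFFSET 7.41
```

Request:
move_arm(
  series=[
    [0, 0, 0, 0, -0.15, 0, 0],
    [0, 0, 0, 0, -0.2, 0, 0],
    [0, 0, 0, 0, -0.25, 0, 0],
    [0, 0, 0, 0, -0.3, 0, 0],
  ],
)

```text
time_s: 12.93
eef_pos: [554.4, -79.1, 76.9]
ee_rot: [0.01, 1.0, -0.003, 0.0]
force: [-0.5, -13.5, -4.0]
grip_width: -0.002
```

```bash
./look.sh 18
```

```text
12.9833 [554.39 -79.03  76.88] [ -0.04 -12.14  -4.56] -0.002100524737768614
13.0333 [554.4  -79.04  76.88] [ -0.25 -13.12  -4.09] -0.002252664639345331
w18 sample [555.19  18.57  60.  ] line y@x 14.44 vs15.03: 3.54 slope -0.0095 n 20 OFFSET 4.12
t18 sample [555.73  18.89  60.  ] line y@x 12.0 vs15.03: 3.86 slope 0.0455 n 12 OFFSET 6.89
```

Right touch was felt at about TCP y = -81.1. The force then rose from about 9.7 to 12.8 N and the holder moved +0.5 mm, so springs and friction are consistent (friction ~1.5 N). With the holder at +3.9 the right stop is about 3.4 mm too far in, so I'll back it out by its inner face, then tap from the left and again from the right.

Request:
move_arm(
  series=[
    [0, 0, 0, 0, 1.5, 0, 0],
    [0, 0, 0, 0, 2.0, 0, 0],
    [0.02, 0, 0.004, 0, 2, -3, 0],
    [0.02, 0, 0.004, 0, 2, -6, 0],
    [0.02, 0, 0.004, 0, 2, -6.5, 0],
  ],
)

```text
time_s: 13.45
eef_pos: [556.1, -98.2, 147.2]
ee_rot: [0.001, 1.0, -0.005, 0.004]
force: [0.2, -0.2, 0.8]
grip_width: -0.003
```

```bash
./look.sh 19 555 -25 142
```

```text
13.5 [555.73 -97.95 146.  ] [ 0.58 -0.96  0.58] 0.0028859088904676774
13.55 [554.87 -97.61 143.77] [ 0.06 -0.01 -0.02] -0.005853239629293575
(array([ 0.0014, -0.0042, -0.0004]), array([-0.056, -7.261,  0.167]))
w19 sample [555.1   19.16  60.  ] line y@x 14.55 vs15.03: 4.13 slope -0.0097 n 21 OFFSET 4.61
t19 sample [555.79  19.62  60.  ] line y@x 15.04 vs15.03: 4.59 slope -0.0143 n 22 OFFSET 4.58
```

Request:
move_arm(
  series=[
    [0, 0, 0, 0, -3, 0.1, 0],
    [0, 0, 0, 0, -6, 0.1, 0],
    [0, 0, 0, 0, -7.2, 0.1, 0],
    [0, 0, 0, 0, -7.3, 0.1, 0],
    [0, 0, 0, 0, -7.3, 0.1, 0],
  ],
)

```text
time_s: 13.97
eef_pos: [555.3, -24.3, 141.8]
ee_rot: [0.001, 1.0, -0.004, 0.001]
force: [-0.4, -0.3, -0.6]
grip_width: 0.002
```

```bash
./look.sh 20 555 -25 80
```

```text
14.0167 [555.38 -25.06 142.  ] [-0.27 -0.49 -0.22] 0.0007020249899209854
14.0667 [555.47 -25.49 142.17] [ 0.9  -0.43 -0.65] -0.0014827231105175248
(array([ 0.0016, -0.0035, -0.001 ]), array([-0.07 , -0.058,  6.216]))
w20 sample [555.4   18.39  60.  ] line y@x 14.16 vs15.03: 3.36 slope -0.0108 n 22 OFFSET 4.22
t20 no sample
```

View pics/w20.png

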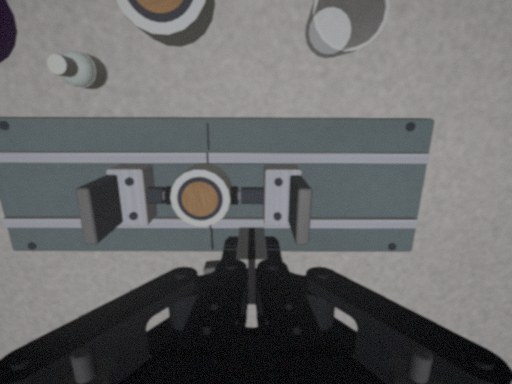

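The holder (200,195) is nipped between both noses. The fingers (252,238) are inside the right tab (303,210) and above the block, so I'll lower them there and push the tab outward.

Request:
move_arm(
  series=[
    [0, 0, 0, -0.05, -0.1, 3, 0],
    [0, 0, 0, -0.05, -0.1, 5.5, 0],
    [0, 0, 0, -0.05, -0.1, 6.2, 0],
    [0, 0, 0, -0.05, -0.1, 6.2, 0],
  ],
)

```text
time_s: 14.4
eef_pos: [554.3, -25.3, 78.5]
ee_rot: [0.0, 1.0, -0.006, -0.0]
force: [-0.5, -0.8, -0.6]
grip_width: -0.0
```

Request:
move_arm(
  series=[
    [0, 0, 0, 0, 0.3, 0, 0],
    [0, 0, 0, 0, 0.6, 0, 0],
    [0, 0, 0, 0, 0.9, 0, 0],
    [0, 0, 0, 0, 1.2, 0, 0],
    [0, 0, 0, 0, 1.3, 0, 0],
  ],
)

```text
time_s: 14.82
eef_pos: [554.4, -39.0, 79.2]
ee_rot: [0.001, 1.0, -0.006, 0.0]
force: [0.4, 0.6, -0.7]
grip_width: -0.0
```

```bash
./look.sh 21 555 -45 80
```

```text
14.8667 [554.35 -38.86  79.03] [ 0.43 -0.34 -0.3 ] 0.0013447281711764737
14.9167 [554.28 -38.56  78.87] [ 0.66  1.08 -0.03] 0.0010314143728046344
(array([ 0.0009, -0.0004, -0.0025]), array([ 0.079,  0.643, -0.112]))
w21 sample [555.24  18.78  60.  ] line y@x 14.41 vs15.03: 3.75 slope -0.0104 n 14 OFFSET 4.37
t21 no sample
```

View pics/w21.png

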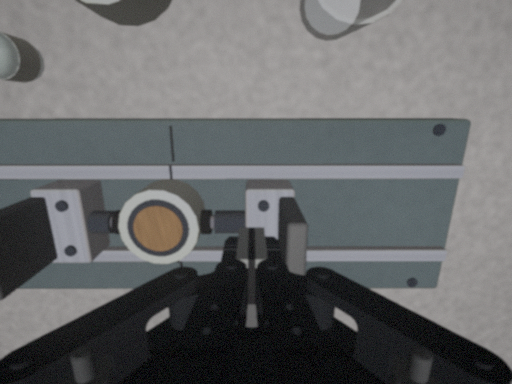

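Request:
move_arm(
  series=[
    [0, 0, 0, 0, 0.15, 0, 0],
    [0, 0, 0, 0, 0.3, 0, 0],
    [0, 0, 0, 0, 0.4, 0, 0],
    [0, 0, 0, 0, 0.5, 0, 0],
  ],
)

```text
time_s: 15.25
eef_pos: [554.3, -42.5, 79.1]
ee_rot: [-0.001, 1.0, -0.006, 0.0]
force: [0.9, 7.2, 2.3]
grip_width: 0.002
```

Request:
move_arm(
  series=[
    [0, 0, 0, 0, 0.2, 0, 0],
    [0, 0, 0, 0, 0.4, 0, 0],
    [0, 0, 0, 0, 0.5, 0, 0],
    [0, 0, 0, 0, 0.6, 0, 0],
  ],
)

```text
time_s: 15.58
eef_pos: [554.2, -46.8, 79.1]
ee_rot: [-0.002, 1.0, -0.006, 0.0]
force: [1.4, 10.2, 1.9]
grip_width: 0.004
```

```bash
./look.sh 22 555 -45 80
```

```text
15.6333 [554.22 -47.01  79.09] [0.5  9.55 2.26] 0.002921271533315038
15.6833 [554.23 -46.98  79.11] [0.87 9.04 2.07] -0.0009091237490136653
(array([-0.0037, -0.0006, -0.0024]), array([ 0.075, -0.199, -0.088]))
w22 sample [555.21  17.97  60.  ] line y@x 14.4 vs15.03: 2.94 slope -0.0122 n 13 OFFSET 3.57
t22 no sample
```

Request:
move_arm(
  series=[
    [0, 0, 0, 0, 0.2, 0, 0],
    [0, 0, 0, 0, 0.35, 0, 0],
    [0, 0, 0, 0, 0.5, 0, 0],
    [0, 0, 0, 0, 0.5, 0, 0],
  ],
)

```text
time_s: 16.02
eef_pos: [554.2, -50.5, 79.1]
ee_rot: [-0.003, 1.0, -0.006, 0.0]
force: [-0.3, 8.2, 2.2]
grip_width: -0.001
```

```bash
./look.sh 23 555 -30 80
```

```text
16.0667 [554.16 -50.52  79.13] [0.78 8.61 1.8 ] -4.034756754668275e-05
16.1167 [554.18 -50.51  79.13] [0.27 8.95 0.89] -0.0021277365935702224
(array([-0.0061, -0.0006, -0.0022]), array([ 0.059, -2.053, -0.074]))
w23 sample [555.2   18.09  60.  ] line y@x 13.49 vs15.03: 3.06 slope 0.0088 n 12 OFFSET 4.6
t23 no sample
```

View pics/w23.png

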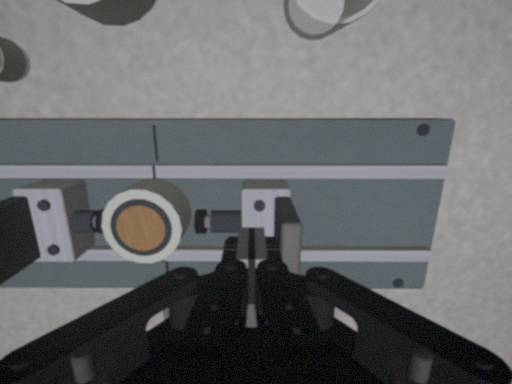

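The right nose (198,221) is clear of the holder (190) again. I'll lift out and go back to the left side.

Request:
move_arm(
  series=[
    [0, 0, 0, 0, -0.8, 0, 0],
    [0, 0, 0, 0, -1, -3, 0],
    [0, 0, 0, 0, -1, -6.5, 0],
    [0, 0, 0, 0, -4, -6.7, 0],
    [0, 0, 0, 0, -8, -6.7, 0],
  ],
)

```text
time_s: 16.53
eef_pos: [556.2, 28.1, 148.9]
ee_rot: [-0.002, 1.0, -0.007, 0.003]
force: [1.1, 1.0, -0.3]
grip_width: -0.001
```

```bash
./look.sh 24 556 136 145
```

```text
16.5833 [554.82  35.97 147.79] [-1.11  8.16 -0.6 ] 0.0021310335597625025
16.6333 [554.68  33.46 147.13] [ 0.87 -0.82 -0.4 ] 0.003890585674257856
(array([-0.0069, -0.0012,  0.0021]), array([  0.062, -10.253,   0.283]))
w24 sample [555.16  22.62  60.  ] line y@x 70.19 vs15.03: 7.59 slope 1.0888 n 10 OFFSET -32.18
t24 no sample
```

Request:
move_arm(
  series=[
    [-0.005, 0, 0, 0.05, -4, 0.2, 0],
    [-0.005, 0, 0, 0.05, -8, 0.2, 0],
    [-0.005, 0, 0, 0.05, -9.8, 0.2, 0],
    [-0.005, 0, 0, 0.05, -10.3, 0.2, 0],
    [-0.005, 0, 0, 0.05, -10.3, 0.2, 0],
  ],
)

```text
time_s: 17.05
eef_pos: [555.7, 137.4, 145.7]
ee_rot: [-0.001, 1.0, -0.002, 0.001]
force: [0.6, 0.9, -0.6]
grip_width: 0.001
```

```bash
./look.sh 25 556 133 77
```

```text
17.1 [555.83 136.21 145.68] [-0.09 -0.56 -0.13] 0.0002343541492140801
17.15 [555.97 135.49 145.74] [ 0.43 -1.01 -0.18] 0.0006804967459490558
(array([-0.0014, -0.0011,  0.0016]), array([-3.000e-03,  2.590e-01,  6.873e+00]))
w25 sample [555.4   16.82  60.  ] line y@x 13.82 vs15.03: 1.79 slope -0.0099 n 21 OFFSET 3.0
t25 sample [555.67  18.3   60.  ] line y@x 15.04 vs15.03: 3.27 slope -0.0139 n 22 OFFSET 3.26
```

View pics/w25.png

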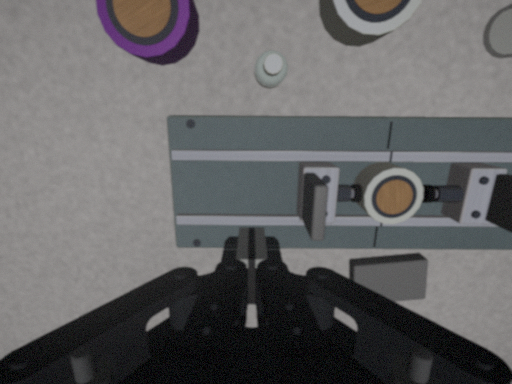

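The holder is 3.27 mm left of the line. The left tab (315,205) is inward of the fingers (252,240). I'll descend and give the second left tap.

Request:
move_arm(
  series=[
    [0, 0, 0, 0, 0.2, 3.5, 0],
    [0, 0, 0, 0, 0.2, 6, 0],
    [0, 0, 0, 0, 0.2, 6.8, 0],
    [0, 0, 0, 0, 0.2, 6.9, 0],
  ],
)

```text
time_s: 17.48
eef_pos: [555.3, 132.3, 75.2]
ee_rot: [-0.001, 1.0, -0.005, -0.001]
force: [-0.1, -0.3, -0.7]
grip_width: -0.003
```

Request:
move_arm(
  series=[
    [0, 0, 0, 0, 0.4, 0, 0],
    [0, 0, 0, 0, 0.8, 0, 0],
    [0, 0, 0, 0, 1.2, 0, 0],
    [0, 0, 0, 0, 1.6, 0, 0],
    [0, 0, 0, 0, 1.9, 0, 0],
  ],
)

```text
time_s: 17.9
eef_pos: [555.5, 112.7, 75.9]
ee_rot: [-0.001, 1.0, -0.005, -0.001]
force: [-1.2, -0.2, 0.3]
grip_width: -0.001
```

```bash
./look.sh 26 556 105 77
```

```text
17.95 [555.44 112.4   75.75] [ 1.18 -0.25 -0.29] 0.00010686015462367685
18.0 [555.34 112.78  75.6 ] [-0.18 -0.1  -0.24] -0.0006584205487377837
(array([-0.0011,  0.0019, -0.0007]), array([ 0.074,  0.777, -0.141]))
w26 sample [555.38  16.76  60.  ] line y@x 13.79 vs15.03: 1.73 slope -0.0097 n 21 OFFSET 2.97
t26 sample [555.68  18.49  60.  ] line y@x 15.07 vs15.03: 3.46 slope -0.0142 n 22 OFFSET 3.43
```

Request:
move_arm(
  series=[
    [0, 0, 0, 0, 0.2, 0, 0],
    [0, 0, 0, 0, 0.4, 0, 0],
    [0, 0, 0, 0, 0.5, 0, 0],
    [0, 0, 0, 0, 0.6, 0, 0],
  ],
)

```text
time_s: 18.33
eef_pos: [555.3, 108.3, 75.8]
ee_rot: [-0.002, 1.0, -0.005, -0.001]
force: [1.1, 11.2, 1.0]
grip_width: 0.001
```

```bash
./look.sh 27 556 105 77
```

```text
18.3833 [555.37 108.31  75.8 ] [0.73 8.76 0.79] -5.755637689701974e-05
18.4333 [555.36 108.27  75.8 ] [0.39 9.77 0.54] 0.002334812000903775
(array([-0.0037,  0.0011, -0.0006]), array([ 0.067,  0.326, -0.121]))
w27 sample [555.37  16.98  60.  ] line y@x 14.05 vs15.03: 1.95 slope -0.0096 n 20 OFFSET 2.93
t27 sample [555.84  18.36  60.  ] line y@x 15.05 vs15.03: 3.33 slope -0.014 n 22 OFFSET 3.31
```

Request:
move_arm(
  series=[
    [0, 0, 0, 0, 0.15, 0, 0],
    [0, 0, 0, 0, 0.25, 0, 0],
    [0, 0, 0, 0, 0.35, 0, 0],
    [0, 0, 0, 0, 0.4, 0, 0],
  ],
)

```text
time_s: 18.77
eef_pos: [555.3, 106.2, 75.9]
ee_rot: [-0.004, 1.0, -0.005, -0.0]
force: [1.3, 13.1, -0.4]
grip_width: -0.0
```

```bash
./look.sh 28 556 105 77
```

```text
18.8167 [555.34 106.18  75.86] [ 0.3  12.21 -0.04] 0.001903594069551624
18.8667 [555.32 106.2   75.88] [ 2.25 10.82  0.75] -0.0014208438658353118
(array([-0.0069,  0.0005, -0.0004]), array([ 0.069,  0.119, -0.113]))
w28 sample [555.26  15.29  60.  ] line y@x 14.09 vs15.03: 0.26 slope -0.0093 n 19 OFFSET 1.2
t28 sample [555.75  16.17  60.  ] line y@x 15.05 vs15.03: 1.14 slope -0.0139 n 21 OFFSET 1.12
```

Request:
move_arm(
  series=[
    [0, 0, 0, 0, 0.15, 0, 0],
    [0, 0, 0, 0, 0.25, 0, 0],
    [0, 0, 0, 0, 0.33, 0, 0],
    [0, 0, 0, 0, 0.36, 0, 0],
  ],
)

```text
time_s: 19.2
eef_pos: [555.3, 104.5, 75.9]
ee_rot: [-0.005, 1.0, -0.005, 0.0]
force: [1.2, 11.8, -0.8]
grip_width: -0.001
```

```bash
./look.sh 29 556 105 77
```

```text
19.25 [555.32 104.52  75.91] [ 1.01 11.11 -0.5 ] -0.0009227460252531067
19.3 [555.31 104.49  75.91] [ 1.57 11.79 -0.85] 0.0008829049308483359
(array([-0.0101, -0.0001, -0.0001]), array([ 0.068, -0.053, -0.108]))
w29 sample [555.34  13.34  60.  ] line y@x 14.1 vs15.03: -1.69 slope -0.0093 n 19 OFFSET -0.77
t29 sample [555.68  15.03  60.  ] line y@x 15.12 vs15.03: 0.0 slope -0.0131 n 22 OFFSET -0.09
```

```bash
./look.sh 30; python3 wp.py t30b top;  python3 wp.py s30 scene; python3 meas.py t30b s30; python3 - <<'E'
import cv2
a=cv2.imread("pics/t30.png")[160:235,200:300]
cv2.imwrite("pics/t30c.png",cv2.resize(a,None,fx=8,fy=8,interpolation=cv2.INTER_CUBIC)[:600])
E
```

```text
19.35 [555.33 104.53  75.92] [ 0.53 10.86 -0.69] 0.005525764155960554
19.4 [555.31 104.51  75.9 ] [ 1.59 10.51 -0.69] -0.0023750520425516435
w30 sample [555.34  13.29  60.  ] line y@x 14.11 vs15.03: -1.74 slope -0.0097 n 19 OFFSET -0.82
t30 sample [555.8   14.89  60.  ] line y@x 15.02 vs15.03: -0.14 slope -0.0152 n 22 OFFSET -0.14
t30b sample [555.76  15.1   60.  ] line y@x 15.07 vs15.03: 0.07 slope -0.0132 n 22 OFFSET 0.03
s30 sample [554.84  14.02  60.  ] line y@x 14.25 vs15.03: -1.01 slope -0.0104 n 21 OFFSET -0.24
```

View pics/t30c.png

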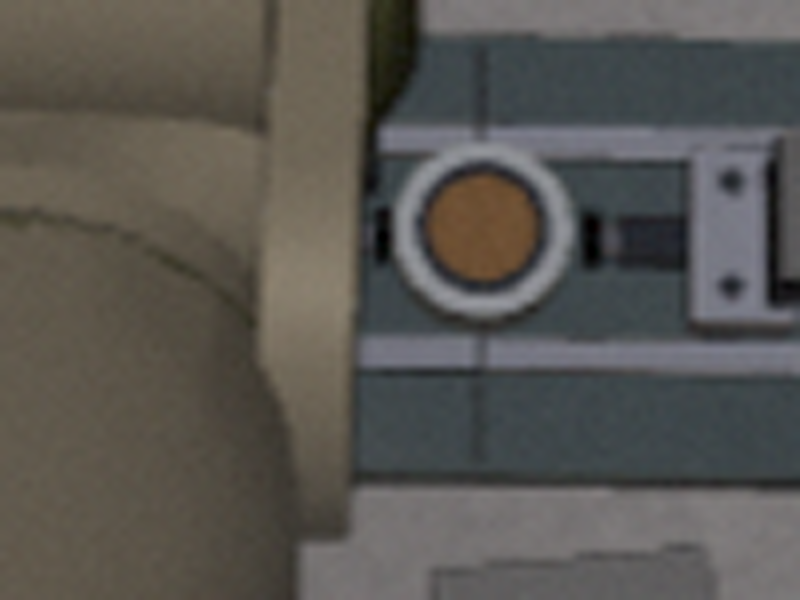

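Request:
move_arm(
  series=[
    [0, 0, 0, 0, 0.15, 0, 0],
    [0, 0, 0, 0, 0.22, 0, 0],
    [0, 0, 0, 0, 0.28, 0, 0],
    [0, 0, 0, 0, 0.28, 0, 0],
  ],
)

```text
time_s: 19.83
eef_pos: [555.3, 103.6, 76.0]
ee_rot: [-0.007, 1.0, -0.004, 0.0]
force: [0.5, 11.4, -0.3]
grip_width: -0.0
```

```bash
./look.sh 31; python3 wp.py t31b top;  python3 wp.py s31 scene; python3 meas.py t31b s31
```

```text
19.8833 [555.31 103.62  75.94] [ 1.55 11.39 -0.45] -0.0014159063382572867
19.9333 [555.32 103.6   75.98] [ 1.73 10.55 -0.16] 0.003199507750154578
w31 sample [555.31  12.19  60.  ] line y@x 14.1 vs15.03: -2.84 slope -0.0093 n 19 OFFSET -1.9
t31 sample [555.74  13.47  60.  ] line y@x 15.02 vs15.03: -1.56 slope -0.0139 n 21 OFFSET -1.55
t31b sample [555.66  13.4   60.  ] line y@x 14.97 vs15.03: -1.63 slope -0.0145 n 22 OFFSET -1.57
s31 sample [554.84  12.78  60.  ] line y@x 14.29 vs15.03: -2.25 slope -0.0109 n 21 OFFSET -1.52
```

The holder is now about 1.5 mm right of the line, where I want it before the right tap squeezes it back. Crossing to the right side.

Request:
move_arm(
  series=[
    [0, 0, 0, 0, -1.5, 0, 0],
    [0, 0, 0, 0, -2.2, 0, 0],
    [-0.013, 0, 0, 0, -2.2, -3, 0],
    [-0.013, 0, 0, 0, -2.2, -6, 0],
    [-0.013, 0, 0, 0, -2.2, -6.9, 0],
  ],
)

```text
time_s: 20.45
eef_pos: [556.9, 124.9, 149.3]
ee_rot: [0.0, 1.0, -0.004, 0.003]
force: [-0.0, 0.0, 0.2]
grip_width: -0.001
```

```bash
./look.sh 32 554 -112 145
```

```text
20.5 [557.09 124.83 149.37] [-0.34 -0.03  1.17] -0.003932627410973989
20.55 [556.31 124.73 147.02] [ 0.03 -0.38 -0.16] -0.0002202823410143514
(array([-0.    , -0.0046,  0.0005]), array([-0.031, 23.674,  0.201]))
w32 sample [555.12  11.22  60.  ] line y@x 13.79 vs15.03: -3.81 slope -0.0092 n 21 OFFSET -2.57
t32 sample [555.79  12.86  60.  ] line y@x 14.97 vs15.03: -2.17 slope -0.0133 n 22 OFFSET -2.11
```

Request:
move_arm(
  series=[
    [0, 0, 0, 0, 4, 0.2, 0],
    [0, 0, 0, 0, 8, 0.2, 0],
    [0, 0, 0, 0, 12, 0.2, 0],
    [0, 0, 0, 0, 16, 0.2, 0],
    [0, 0, 0, 0, 19, 0.2, 0],
  ],
)

```text
time_s: 20.97
eef_pos: [553.7, -68.0, 143.3]
ee_rot: [-0.0, 1.0, -0.005, 0.001]
force: [0.4, 0.9, -0.3]
grip_width: 0.002
```

```bash
./look.sh 33 554 -112 145
```

```text
21.0167 [553.9  -72.18 143.3 ] [-0.61 -4.93  0.99] 0.0002189284050894826
21.0667 [553.94 -69.31 143.27] [-0.58  1.17 -0.44] -0.0009850646914609591
(array([ 0.0001, -0.0023, -0.0044]), array([ 0.063,  4.269, -0.173]))
w33 sample [555.24   9.01  60.  ] line y@x 10.87 vs15.03: -6.02 slope 0.0054 n 20 OFFSET -1.86
t33 sample [556.89  17.04  60.  ] line y@x 13.52 vs15.03: 2.01 slope 0.016 n 13 OFFSET 3.52
```

Request:
move_arm(
  series=[
    [0, 0, 0, 0.05, 3, -0.2, 0],
    [0, 0, 0, 0.05, 4.2, -0.2, 0],
    [0, 0, 0, 0.05, 4.3, -0.2, 0],
    [0, 0, 0, 0.05, 4.3, -0.2, 0],
  ],
)

```text
time_s: 21.4
eef_pos: [553.6, -111.8, 144.4]
ee_rot: [-0.0, 1.0, -0.007, 0.001]
force: [-0.6, 0.6, 0.3]
grip_width: 0.0
```

```bash
./look.sh 34 554 -110 77
```

```text
21.45 [ 553.66 -111.24  144.63] [ 1.6  -0.61 -0.24] -0.00030146525545033325
21.5 [ 553.73 -110.99  144.81] [-0.52  0.57  0.8 ] 0.0008771696555775381
(array([-0.0006, -0.0015, -0.0034]), array([ 0.016, -0.095,  6.781]))
w34 sample [555.14  12.95  60.  ] line y@x 14.64 vs15.03: -2.08 slope -0.0091 n 21 OFFSET -1.69
t34 sample [555.66  13.09  60.  ] line y@x 15.05 vs15.03: -1.94 slope -0.0141 n 22 OFFSET -1.96
```

View pics/w34.png

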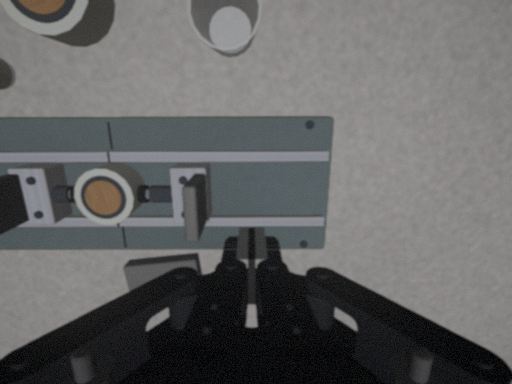

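The holder is about 2 mm right of the line. The right tab (193,210) is inward of the fingers (252,240). Descending for the right tap.

Request:
move_arm(
  series=[
    [0, 0, 0, 0, 0, 3.5, 0],
    [0, 0, 0, 0, 0, 6, 0],
    [0, 0, 0, 0, 0, 6.7, 0],
    [0, 0, 0, 0, 0, 6.8, 0],
  ],
)

```text
time_s: 21.83
eef_pos: [553.1, -109.6, 75.4]
ee_rot: [-0.001, 1.0, -0.006, -0.001]
force: [0.3, -0.8, 0.3]
grip_width: -0.002
```

Request:
move_arm(
  series=[
    [0, 0, 0, 0, -0.4, 0, 0],
    [0, 0, 0, 0, -0.8, 0, 0],
    [0, 0, 0, 0, -1.2, 0, 0],
    [0, 0, 0, 0, -1.6, 0, 0],
    [0, 0, 0, 0, -1.7, 0, 0],
  ],
)

```text
time_s: 22.25
eef_pos: [553.6, -91.9, 76.2]
ee_rot: [-0.001, 1.0, -0.005, -0.0]
force: [-0.8, -0.4, 1.0]
grip_width: 0.0
```

Request:
move_arm(
  series=[
    [0, 0, 0, 0, -0.15, 0, 0],
    [0, 0, 0, 0, -0.3, 0, 0],
    [0, 0, 0, 0, -0.4, 0, 0],
    [0, 0, 0, 0, -0.5, 0, 0],
  ],
)

```text
time_s: 22.58
eef_pos: [553.8, -87.6, 76.4]
ee_rot: [-0.0, 1.0, -0.005, -0.0]
force: [-0.5, -7.2, -0.2]
grip_width: 0.003
```

```bash
./look.sh 35 554 -85 77
```

```text
22.6333 [553.78 -87.74  76.43] [-0.97 -5.85  0.51] -0.0037803469181482913
22.6833 [553.77 -87.7   76.41] [-1.   -4.37  0.41] -0.0015473670701659054
(array([-0.0002,  0.0002, -0.0015]), array([ 0.021, -0.27 , -0.059]))
w35 sample [555.13  12.81  60.  ] line y@x 14.46 vs15.03: -2.22 slope -0.0091 n 21 OFFSET -1.64
t35 sample [555.66  12.97  60.  ] line y@x 15.05 vs15.03: -2.06 slope -0.0143 n 22 OFFSET -2.08
```

Request:
move_arm(
  series=[
    [0, 0, 0, 0, -0.15, 0, 0],
    [0, 0, 0, 0, -0.2, 0, 0],
    [0, 0, 0, 0, -0.25, 0, 0],
    [0, 0, 0, 0, -0.3, 0, 0],
  ],
)

```text
time_s: 23.02
eef_pos: [553.8, -86.5, 76.5]
ee_rot: [0.001, 1.0, -0.005, 0.0]
force: [-1.1, -10.5, -0.2]
grip_width: -0.001
```

```bash
./look.sh 36 554 -82 77
```

```text
23.0667 [553.81 -86.39  76.52] [-1.83 -9.77 -1.1 ] 0.004305017462500088
23.1167 [553.84 -86.4   76.53] [-1.46 -9.27 -0.59] 0.00025635494368702694
(array([ 0.0025, -0.0001, -0.0019]), array([ 0.012, -0.44 , -0.048]))
w36 sample [555.16  12.8   60.  ] line y@x 14.41 vs15.03: -2.23 slope -0.0088 n 22 OFFSET -1.6
t36 sample [555.65  12.89  60.  ] line y@x 15.07 vs15.03: -2.14 slope -0.0141 n 22 OFFSET -2.17
```

Request:
move_arm(
  series=[
    [0, 0, 0, 0, -0.12, 0, 0],
    [0, 0, 0, 0, -0.18, 0, 0],
    [0, 0, 0, 0, -0.24, 0, 0],
    [0, 0, 0, 0, -0.28, 0, 0],
  ],
)

```text
time_s: 23.45
eef_pos: [553.8, -85.5, 76.6]
ee_rot: [0.003, 1.0, -0.006, 0.0]
force: [-1.6, -11.2, -2.3]
grip_width: -0.002
```

```bash
./look.sh 37 554 -82 77
```

```text
23.5 [553.83 -85.47  76.54] [ -1.3  -11.08  -0.46] -0.001113098661835781
23.55 [553.82 -85.47  76.54] [ -2.44 -10.57   0.18] -0.0009004549864781817
(array([ 0.0055, -0.0001, -0.0021]), array([ 0.014, -0.347, -0.048]))
w37 sample [555.11  12.8   60.  ] line y@x 14.47 vs15.03: -2.23 slope -0.0095 n 21 OFFSET -1.67
t37 sample [555.62  13.    60.  ] line y@x 15.07 vs15.03: -2.03 slope -0.0145 n 22 OFFSET -2.07
```

Touch felt on the right (10 to 11 N). Continuing in small steps.

Request:
move_arm(
  series=[
    [0, 0, 0, 0, -0.15, 0, 0],
    [0, 0, 0, 0, -0.22, 0, 0],
    [0, 0, 0, 0, -0.28, 0, 0],
    [0, 0, 0, 0, -0.3, 0, 0],
  ],
)

```text
time_s: 23.88
eef_pos: [553.9, -84.6, 76.6]
ee_rot: [0.004, 1.0, -0.006, 0.0]
force: [-1.9, -12.6, -0.4]
grip_width: -0.002
```

```bash
./look.sh 38 554 -82 77
```

```text
23.9333 [553.85 -84.62  76.64] [ -2.39 -11.53  -1.77] -0.003594821228050249
23.9833 [553.84 -84.62  76.6 ] [ -1.46 -11.89  -0.91] 0.0019555365263440906
(array([ 0.0089, -0.0002, -0.0024]), array([ 0.013, -0.261, -0.042]))
w38 sample [555.11  13.14  60.  ] line y@x 14.43 vs15.03: -1.89 slope -0.0088 n 22 OFFSET -1.29
t38 sample [555.6   13.48  60.  ] line y@x 15.01 vs15.03: -1.55 slope -0.0142 n 19 OFFSET -1.53
```

Request:
move_arm(
  series=[
    [0, 0, 0, 0, -0.15, 0, 0],
    [0, 0, 0, 0, -0.22, 0, 0],
    [0, 0, 0, 0, -0.26, 0, 0],
    [0, 0, 0, 0, -0.28, 0, 0],
  ],
)

```text
time_s: 24.32
eef_pos: [553.8, -84.1, 76.7]
ee_rot: [0.006, 1.0, -0.006, 0.0]
force: [-2.3, -13.7, -0.2]
grip_width: 0.001
```

```bash
./look.sh 39 554 -82 77
```

```text
24.3667 [553.87 -84.07  76.68] [ -1.24 -14.07  -0.75] -0.000579703648886335
24.4167 [553.86 -84.1   76.69] [ -1.62 -13.16  -1.81] 0.0011328531317675247
(array([ 0.0125, -0.0004, -0.0027]), array([ 0.012, -0.21 , -0.034]))
w39 sample [555.17  13.32  60.  ] line y@x 14.45 vs15.03: -1.71 slope -0.0092 n 21 OFFSET -1.13
t39 sample [555.74  13.47  60.  ] line y@x 9.9 vs15.03: -1.56 slope 0.0912 n 17 OFFSET 3.55
```

Request:
move_arm(
  series=[
    [0, 0, 0, 0, -0.15, 0, 0],
    [0, 0, 0, 0, -0.22, 0, 0],
    [0, 0, 0, 0, -0.28, 0, 0],
    [0, 0, 0, 0, -0.3, 0, 0],
  ],
)

```text
time_s: 24.75
eef_pos: [553.9, -83.4, 76.7]
ee_rot: [0.008, 1.0, -0.006, 0.0]
force: [-2.0, -14.1, -1.1]
grip_width: -0.0
```

```bash
./look.sh 40 554 -82 77
```

```text
24.8 [553.86 -83.44  76.71] [ -1.78 -13.07  -1.58] -0.0008672437393565607
24.85 [553.85 -83.46  76.71] [ -1.96 -13.34  -1.42] -0.0007849415051661774
(array([ 0.0162, -0.0004, -0.0031]), array([ 0.014, -0.145, -0.032]))
w40 sample [555.16  13.7   60.  ] line y@x 14.46 vs15.03: -1.33 slope -0.0095 n 22 OFFSET -0.76
t40 sample [555.54  14.05  60.  ] line y@x 10.0 vs15.03: -0.98 slope 0.0898 n 19 OFFSET 4.03
```

Request:
move_arm(
  series=[
    [0, 0, 0, 0, -0.15, 0, 0],
    [0, 0, 0, 0, -0.22, 0, 0],
    [0, 0, 0, 0, -0.28, 0, 0],
    [0, 0, 0, 0, -0.32, 0, 0],
  ],
)

```text
time_s: 25.18
eef_pos: [553.9, -82.7, 76.8]
ee_rot: [0.01, 1.0, -0.006, 0.0]
force: [-2.2, -15.1, -0.6]
grip_width: 0.001
```

```bash
./look.sh 41 554 -105 77
```

```text
25.2333 [553.87 -82.72  76.77] [ -1.55 -14.    -0.54] -0.0012223409708063111
25.2833 [553.86 -82.72  76.76] [ -1.35 -14.36  -1.83] -0.004380505042123808
(array([ 0.0202, -0.0004, -0.0033]), array([0.042, 2.228, 0.021]))
w41 sample [555.13  14.02  60.  ] line y@x 14.43 vs15.03: -1.01 slope -0.0091 n 22 OFFSET -0.41
t41 sample [555.58  14.56  60.  ] line y@x 9.83 vs15.03: -0.47 slope 0.092 n 20 OFFSET 4.71
```

Pushing force 14.3 N against a rub of about 9.6 N gives about 4.5 N on the nose; the holder is at about -0.6 mm. Now I'll let go and look.

Request:
move_arm(
  series=[
    [0, 0, 0, 0, 1.0, 0, 0],
    [0, 0, 0, 0, 1.6, 0, 0],
    [0.02, 0, 0, 0, 2, -3, 0],
    [0.02, 0, 0, 0, 2.6, -6, 0],
    [0.02, 0, 0, 0, 2.6, -6.5, 0],
  ],
)

```text
time_s: 25.7
eef_pos: [555.3, -109.2, 147.0]
ee_rot: [0.001, 1.0, -0.007, 0.004]
force: [-0.0, -0.2, 0.5]
grip_width: 0.001
```

```bash
./look.sh 42 554 -105 145;  python3 wp.py t42b top;  python3 wp.py s42 scene; python3 meas.py t42b s42; python3 - <<'E'
import cv2
a=cv2.imread("pics/t42b.png")[160:235,200:300]
cv2.imwrite("pics/t42c.png",cv2.resize(a,None,fx=8,fy=8,interpolation=cv2.INTER_CUBIC)[:600])
E
```

```text
25.75 [ 554.96 -108.52  145.7 ] [ 0.47  0.09 -0.33] -0.002096815894071232
25.8 [ 554.1  -107.87  143.49] [ 0.3  -0.8   0.22] -0.00018547360509204403
(array([ 0.0009, -0.0032, -0.0039]), array([-0.013, -0.287, -0.152]))
w42 sample [555.04  14.74  60.  ] line y@x 14.68 vs15.03: -0.29 slope -0.0097 n 21 OFFSET 0.06
t42 sample [555.73  15.1   60.  ] line y@x 15.07 vs15.03: 0.07 slope -0.0137 n 22 OFFSET 0.02
t42b sample [555.76  15.1   60.  ] line y@x 15.04 vs15.03: 0.07 slope -0.0132 n 22 OFFSET 0.07
s42 sample [554.89  13.95  60.  ] line y@x 14.33 vs15.03: -1.08 slope -0.0114 n 21 OFFSET -0.38
```

View pics/t42c.png

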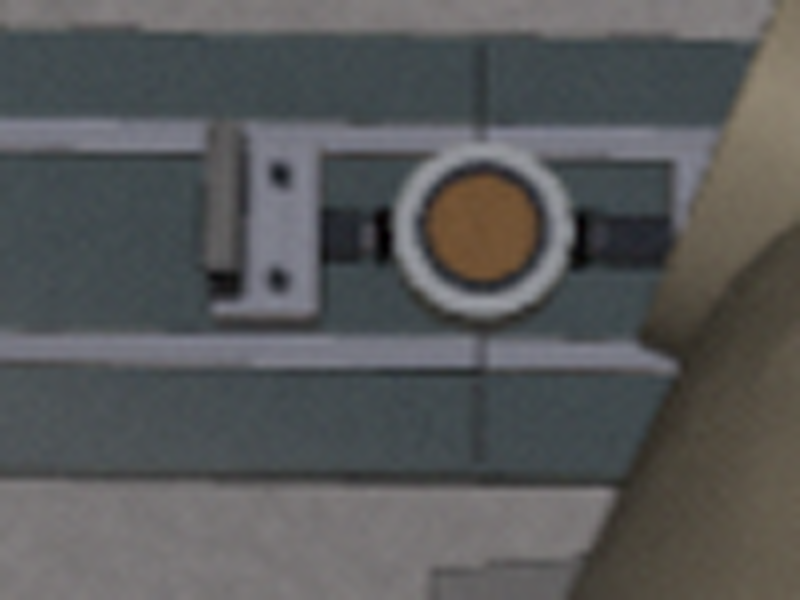

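The holder reads +0.05 mm (top), about 0 to -0.4 mm (scene and wrist), and both noses touch it. I'll check the nip by feel: press gently on the right tab and see at what force it starts to slide (rub ~9.7 N plus nose force).

Request:
move_arm(
  series=[
    [0, 0, 0, 0, -0.3, 3.5, 0],
    [0, 0, 0, 0, -0.3, 6, 0],
    [0, 0, 0, 0, -0.3, 6.6, 0],
    [0, 0, 0, 0, -0.3, 6.6, 0],
  ],
)

```text
time_s: 26.23
eef_pos: [551.6, -103.4, 72.7]
ee_rot: [-0.001, 1.0, -0.006, -0.003]
force: [0.2, -0.4, -0.8]
grip_width: 0.001
```

Request:
move_arm(
  series=[
    [0, 0, 0, 0, -0.5, 0, 0],
    [0, 0, 0, 0, -1.0, 0, 0],
    [0, 0, 0, 0, -1.5, 0, 0],
    [0, 0, 0, 0, -1.8, 0, 0],
    [0, 0, 0, 0, -1.85, 0, 0],
  ],
)

```text
time_s: 26.65
eef_pos: [552.2, -84.2, 73.5]
ee_rot: [-0.001, 1.0, -0.006, -0.002]
force: [-1.4, 0.5, -0.9]
grip_width: 0.0
```

```bash
python3 st.py 554 -82.7 77
```

```text
26.65 [552.19 -84.16  73.54] [-1.4   0.52 -0.93] 1.3845250889240747e-05
(array([-0.0025,  0.005 , -0.0023]), array([ 0.178, -0.149, -0.346]))
```

Request:
move_arm(
  series=[
    [0, 0, 0, 0, -0.05, 0, 0],
    [0, 0, 0, 0, -0.1, 0, 0],
    [0, 0, 0, 0, -0.15, 0, 0],
    [0, 0, 0, 0, -0.15, 0, 0],
    [0, 0, 0, 0, -0.15, 0, 0],
  ],
)

```text
time_s: 27.07
eef_pos: [552.2, -82.8, 73.6]
ee_rot: [-0.001, 1.0, -0.006, -0.002]
force: [-1.6, -0.5, -0.3]
grip_width: -0.0
```

Request:
move_arm(
  series=[
    [0, 0, 0, 0, -0.05, 0, 0],
    [0, 0, 0, 0, -0.1, 0, 0],
    [0, 0, 0, 0, -0.15, 0, 0],
    [0, 0, 0, 0, -0.15, 0, 0],
    [0, 0, 0, 0, -0.15, 0, 0],
  ],
)

```text
time_s: 27.48
eef_pos: [552.2, -82.5, 73.6]
ee_rot: [-0.0, 1.0, -0.006, -0.002]
force: [-0.6, -7.3, -0.6]
grip_width: 0.0
```

```bash
./look.sh 43
```

```text
27.5333 [552.23 -82.48  73.57] [-1.53 -7.43 -0.42] 0.0042923666370976955
27.5833 [552.23 -82.49  73.59] [-0.91 -7.69 -0.58] -0.00014933305213920807
w43 sample [555.16  14.5   60.  ] line y@x 14.46 vs15.03: -0.53 slope -0.0092 n 21 OFFSET 0.05
t43 sample [555.73  14.78  60.  ] line y@x 15.06 vs15.03: -0.25 slope -0.0144 n 21 OFFSET -0.29
```

Request:
move_arm(
  series=[
    [0, 0, 0, 0, -0.13, 0, 0],
    [0, 0, 0, 0, -0.16, 0, 0],
    [0, 0, 0, 0, -0.18, 0, 0],
    [0, 0, 0, 0, -0.19, 0, 0],
    [0, 0, 0, 0, -0.19, 0, 0],
  ],
)

```text
time_s: 28.0
eef_pos: [552.3, -82.5, 73.6]
ee_rot: [0.001, 1.0, -0.006, -0.002]
force: [-2.0, -10.8, -1.1]
grip_width: -0.0
```

```bash
./look.sh 44
```

```text
28.05 [552.25 -82.5   73.65] [ -2.08 -11.83  -1.87] -0.0009430764839470205
28.1 [552.22 -82.46  73.62] [ -1.33 -10.88  -0.82] -0.005362110010733779
w44 sample [555.16  14.48  60.  ] line y@x 14.46 vs15.03: -0.55 slope -0.0093 n 21 OFFSET 0.02
t44 sample [555.78  14.99  60.  ] line y@x 15.02 vs15.03: -0.04 slope -0.0153 n 17 OFFSET -0.02
```

Request:
move_arm(
  series=[
    [0, 0, 0, 0, -0.18, 0, 0],
    [0, 0, 0, 0, -0.2, 0, 0],
    [0, 0, 0, 0, -0.22, 0, 0],
    [0, 0, 0, 0, -0.22, 0, 0],
    [0, 0, 0, 0, -0.22, 0, 0],
  ],
)

```text
time_s: 28.52
eef_pos: [552.3, -82.5, 73.7]
ee_rot: [0.003, 1.0, -0.006, -0.002]
force: [-2.2, -12.7, -0.7]
grip_width: -0.001
```

```bash
./look.sh 45
```

```text
28.5667 [552.25 -82.51  73.69] [ -2.25 -12.59  -0.92] 0.0058255718720369425
28.6167 [552.25 -82.5   73.69] [ -2.11 -12.77  -1.35] 0.003164448686400963
w45 sample [555.17  14.51  60.  ] line y@x 14.43 vs15.03: -0.52 slope -0.0093 n 21 OFFSET 0.08
t45 sample [555.61  14.7   60.  ] line y@x 10.04 vs15.03: -0.33 slope 0.0863 n 15 OFFSET 4.65
```

Request:
move_arm(
  series=[
    [0, 0, 0, 0, -0.2, 0, 0],
    [0, 0, 0, 0, -0.22, 0, 0],
    [0, 0, 0, 0, -0.24, 0, 0],
    [0, 0, 0, 0, -0.24, 0, 0],
    [0, 0, 0, 0, -0.24, 0, 0],
  ],
)

```text
time_s: 29.03
eef_pos: [552.2, -82.5, 73.7]
ee_rot: [0.005, 1.0, -0.006, -0.002]
force: [-1.4, -13.0, -1.8]
grip_width: -0.002
```

```bash
./look.sh 46
```

```text
29.0833 [552.26 -82.46  73.74] [ -1.11 -13.18  -1.28] 0.0021431337614935316
29.1333 [552.28 -82.48  73.76] [ -1.72 -13.58  -1.19] -0.0024761756304416487
w46 sample [555.13  14.51  60.  ] line y@x 14.46 vs15.03: -0.52 slope -0.0095 n 21 OFFSET 0.05
t46 sample [555.56  14.85  60.  ] line y@x 14.48 vs15.03: -0.18 slope -0.0023 n 11 OFFSET 0.38
```

Request:
move_arm(
  series=[
    [0, 0, 0, 0, -0.22, 0, 0],
    [0, 0, 0, 0, -0.24, 0, 0],
    [0, 0, 0, 0, -0.26, 0, 0],
    [0, 0, 0, 0, -0.26, 0, 0],
    [0, 0, 0, 0, -0.26, 0, 0],
  ],
)

```text
time_s: 29.55
eef_pos: [552.3, -82.3, 73.8]
ee_rot: [0.007, 1.0, -0.006, -0.002]
force: [-1.7, -14.3, -0.6]
grip_width: -0.002
```

```bash
./look.sh 47
```

```text
29.6 [552.27 -82.3   73.79] [ -1.74 -14.18  -1.47] -0.0010732559377210774
29.65 [552.29 -82.32  73.83] [ -1.68 -13.85  -2.12] -0.000617563296743532
w47 sample [555.17  14.48  60.  ] line y@x 14.45 vs15.03: -0.55 slope -0.0093 n 21 OFFSET 0.02
t47 sample [555.66  14.71  60.  ] line y@x 9.98 vs15.03: -0.32 slope 0.0866 n 19 OFFSET 4.71
```

The right stop just begins to slide at about 14 N, so the right nose bears about 4.2 N. I'll release gently and do the same check on the left.

Request:
move_arm(
  series=[
    [0, 0, 0, 0, 0.3, 0, 0],
    [0, 0, 0, 0, 1.0, 0, 0],
    [0, 0, 0, 0, 1.8, 0, 0],
    [0.013, 0, 0, 0, 2.4, -3.5, 0],
    [0.013, 0, 0, 0, 2.4, -7, 0],
  ],
)

```text
time_s: 30.07
eef_pos: [551.3, -106.4, 143.6]
ee_rot: [-0.001, 1.0, -0.007, -0.004]
force: [0.8, -0.5, 1.2]
grip_width: -0.002
```

```bash
./look.sh 48 556 126 145;  python3 wp.py s48 scene; python3 wp.py t48b top; python3 meas.py s48 t48b
```

```text
30.1167 [ 554.61 -107.1   151.97] [ 1.69 -0.    8.06] 0.0012751076500355355
30.1667 [ 554.58 -106.81  149.37] [-0.09 -0.51  0.02] -0.0012151721318592833
(array([ 0.0037, -0.0046, -0.0041]), array([ -0.165, -23.283,   0.35 ]))
w48 sample [554.16  16.95  60.  ] line y@x 16.59 vs15.03: 1.92 slope -0.0086 n 20 OFFSET 0.36
t48 sample [555.64  15.13  60.  ] line y@x 15.05 vs15.03: 0.1 slope -0.0137 n 22 OFFSET 0.08
s48 sample [554.98  14.12  60.  ] line y@x 14.28 vs15.03: -0.91 slope -0.0103 n 21 OFFSET -0.17
t48b sample [555.64  15.13  60.  ] line y@x 15.06 vs15.03: 0.1 slope -0.0155 n 21 OFFSET 0.07
```

Request:
move_arm(
  series=[
    [0, 0, 0, 0, -4, 0.2, 0],
    [0, 0, 0, 0, -8, 0.3, 0],
    [0, 0, 0, 0, -12, 0.3, 0],
    [0, 0, 0, 0, -15.5, 0.3, 0],
    [0, 0, 0, 0, -18.5, 0.3, 0],
  ],
)

```text
time_s: 30.68
eef_pos: [553.8, 81.7, 139.9]
ee_rot: [0.0, 1.0, -0.006, -0.003]
force: [0.1, -0.7, -0.0]
grip_width: 0.001
```

```bash
python3 st.py 556 127 145
```

```text
30.6833 [553.78  81.65 139.89] [ 0.12 -0.67 -0.04] 0.0008412809065082244
(array([ 0.0003,  0.0059, -0.0028]), array([ 0.165, -4.537, -0.513]))
```

Request:
move_arm(
  series=[
    [0, 0, 0, 0.1, -3, -0.5, 0],
    [0, 0, 0, 0.15, -4.4, -0.5, 0],
    [0, 0, 0, 0.15, -4.6, -0.5, 0],
    [0, 0, 0, 0.15, -4.6, -0.5, 0],
  ],
)

```text
time_s: 31.02
eef_pos: [555.2, 128.1, 143.6]
ee_rot: [0.0, 1.0, -0.005, -0.004]
force: [-1.0, -0.1, 0.1]
grip_width: -0.004
```

```bash
./look.sh 49 556 126 76
```

```text
31.0667 [555.43 127.21 143.79] [ 0.28 -0.64  0.33] -0.0015400250765672226
31.1167 [555.6  126.72 144.04] [ 1.08 -0.39 -0.3 ] -0.002814980703861556
(array([ 0.0005,  0.0074, -0.0035]), array([0.091, 0.068, 6.804]))
w49 sample [555.37  13.36  60.  ] line y@x 13.88 vs15.03: -1.67 slope -0.0091 n 21 OFFSET -0.52
t49 sample [555.64  15.13  60.  ] line y@x 15.0 vs15.03: 0.1 slope -0.0141 n 22 OFFSET 0.13
```

View pics/w49.png

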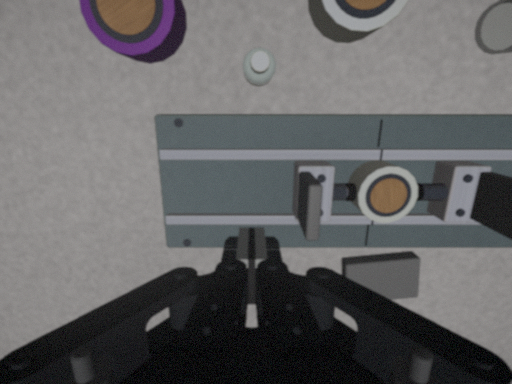

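The holder (387,193) is nipped between both noses and stands across the line. The wrist views from both sides average to about -0.1 mm. Descending outside the left tab for the gentle left check.

Request:
move_arm(
  series=[
    [0, 0, 0, 0.05, 0, 3.5, 0],
    [0, 0, 0, 0.05, 0, 6, 0],
    [0, 0, 0, 0.05, 0, 6.6, 0],
    [0, 0, 0, 0.05, 0, 6.7, 0],
    [0, 0, 0, 0.05, 0, 6.7, 0],
  ],
)

```text
time_s: 31.53
eef_pos: [556.1, 126.1, 77.8]
ee_rot: [0.0, 1.0, -0.007, -0.003]
force: [-0.2, 0.2, 0.4]
grip_width: -0.001
```

Request:
move_arm(
  series=[
    [0, 0, 0, 0, 0.5, 0, 0],
    [0, 0, 0, 0, 1.0, 0, 0],
    [0, 0, 0, 0, 1.5, 0, 0],
    [0, 0, 0, 0, 1.9, 0, 0],
    [0, 0, 0, 0, 2.0, 0, 0],
  ],
)

```text
time_s: 31.95
eef_pos: [556.0, 105.2, 78.2]
ee_rot: [0.0, 1.0, -0.007, -0.003]
force: [1.1, 0.3, -0.3]
grip_width: -0.007
```

```bash
python3 st.py 556 103.6 76
```

```text
31.95 [556.04 105.2   78.24] [ 1.12  0.31 -0.32] -0.00723981903232301
(array([ 0.0006,  0.006 , -0.0051]), array([-0.   ,  0.159,  0.224]))
```

Request:
move_arm(
  series=[
    [0, 0, 0, 0, 0.08, 0, 0],
    [0, 0, 0, 0, 0.15, 0, 0],
    [0, 0, 0, 0, 0.2, 0, 0],
    [0, 0, 0, 0, 0.22, 0, 0],
    [0, 0, 0, 0, 0.22, 0, 0],
  ],
)

```text
time_s: 32.37
eef_pos: [556.1, 103.5, 78.4]
ee_rot: [-0.0, 1.0, -0.007, -0.003]
force: [-0.4, 3.7, 2.4]
grip_width: -0.001
```

Request:
move_arm(
  series=[
    [0, 0, 0, 0, 0.08, 0, 0],
    [0, 0, 0, 0, 0.13, 0, 0],
    [0, 0, 0, 0, 0.16, 0, 0],
    [0, 0, 0, 0, 0.17, 0, 0],
    [0, 0, 0, 0, 0.17, 0, 0],
  ],
)

```text
time_s: 32.78
eef_pos: [556.1, 103.3, 78.5]
ee_rot: [-0.001, 1.0, -0.007, -0.003]
force: [0.1, 10.7, 1.1]
grip_width: 0.004
```

```bash
./look.sh 50
```

```text
32.8333 [556.1  103.31  78.5 ] [ 1.34 10.63  1.98] -0.0004542977818544461
32.8833 [556.11 103.32  78.51] [ 1.09 10.57  2.06] 0.0006566382272807772
w50 sample [555.29  13.53  60.  ] line y@x 14.1 vs15.03: -1.5 slope -0.009 n 19 OFFSET -0.57
t50 sample [555.76  15.3   60.  ] line y@x 15.02 vs15.03: 0.27 slope -0.0151 n 20 OFFSET 0.28
```

Request:
move_arm(
  series=[
    [0, 0, 0, 0, 0.18, 0, 0],
    [0, 0, 0, 0, 0.2, 0, 0],
    [0, 0, 0, 0, 0.21, 0, 0],
    [0, 0, 0, 0, 0.21, 0, 0],
    [0, 0, 0, 0, 0.21, 0, 0],
  ],
)

```text
time_s: 33.3
eef_pos: [556.1, 103.3, 78.5]
ee_rot: [-0.003, 1.0, -0.007, -0.002]
force: [1.6, 14.0, 1.4]
grip_width: 0.001
```

```bash
./look.sh 51
```

```text
33.35 [556.09 103.27  78.55] [ 1.54 13.25  0.66] -0.00015147820087512358
33.4 [556.1  103.28  78.57] [ 2.1  14.54  0.9 ] -0.001583717646689689
w51 sample [555.31  13.53  60.  ] line y@x 14.11 vs15.03: -1.5 slope -0.0093 n 19 OFFSET -0.58
t51 sample [555.83  15.04  60.  ] line y@x 15.05 vs15.03: 0.01 slope -0.0139 n 22 OFFSET -0.01
```

Request:
move_arm(
  series=[
    [0, 0, 0, 0, 0.2, 0, 0],
    [0, 0, 0, 0, 0.22, 0, 0],
    [0, 0, 0, 0, 0.235, 0, 0],
    [0, 0, 0, 0, 0.235, 0, 0],
    [0, 0, 0, 0, 0.235, 0, 0],
  ],
)

```text
time_s: 33.82
eef_pos: [556.1, 103.1, 78.6]
ee_rot: [-0.004, 1.0, -0.006, -0.002]
force: [1.3, 15.1, 1.0]
grip_width: -0.003
```

```bash
./look.sh 52
```

```text
33.8667 [556.08 103.07  78.6 ] [ 1.69 14.61 -0.29] -0.0035481482445405923
33.9167 [556.08 103.08  78.63] [ 2.15 14.74  1.63] 0.0030420072920738068
w52 sample [555.31  13.51  60.  ] line y@x 14.12 vs15.03: -1.52 slope -0.0095 n 19 OFFSET -0.61
t52 sample [555.76  15.1   60.  ] line y@x 15.06 vs15.03: 0.07 slope -0.0141 n 22 OFFSET 0.04
```

The left stop starts to slide at about 14.3 N, so the left nose bears about 4.4 N, matching the right. Withdrawing and doing a final look.

Request:
move_arm(
  series=[
    [0, 0, 0, 0, -0.3, 0, 0],
    [0, 0, 0, 0, -1.0, 0, 0],
    [0, 0, 0, 0, -1.8, 0, 0],
    [0, 0, 0, 0, -2.4, -3, 0],
    [0, 0, 0, 0, -2.4, -6, 0],
  ],
)

```text
time_s: 34.33
eef_pos: [555.5, 127.7, 138.2]
ee_rot: [-0.004, 1.0, -0.006, -0.004]
force: [0.4, 0.0, -0.6]
grip_width: -0.001
```

Request:
move_arm(
  series=[
    [0, 0, 0, 0, -2, -2, 0],
    [0, 0, 0, 0, -4, -4, 0],
    [0, 0, 0, 0, -5, -5, 0],
    [0, 0, 0, 0, -5, -5, 0],
    [0, 0, 0, 0, -5, -5, 0],
  ],
)

```text
time_s: 34.75
eef_pos: [556.4, 177.4, 188.3]
ee_rot: [-0.004, 1.0, -0.005, -0.004]
force: [-0.9, -0.6, -0.5]
grip_width: 0.001
```

```bash
./look.sh 53; python3 wp.py s53 scene; python3 meas.py s53; python3 - <<'E'
import cv2
a=cv2.imread("pics/t53.png")[100:260,160:360]
cv2.imwrite("pics/t53c.png",cv2.resize(a,None,fx=4,fy=4,interpolation=cv2.INTER_CUBIC)[:600])
a=cv2.imread("pics/s53.png")[140:320,160:360]
cv2.imwrite("pics/s53c.png",cv2.resize(a,None,fx=3.3,fy=3.3,interpolation=cv2.INTER_CUBIC)[:600])
E
```

```text
34.8 [556.14 176.86 187.59] [-0.48 -0.63 -0.05] -0.0001422748333664971
34.85 [556.08 176.58 187.34] [-0.77 -0.1  -0.98] -0.00020922443528538544
w53 sample [555.38  13.27  60.  ] line y@x 14.06 vs15.03: -1.76 slope -0.0096 n 22 OFFSET -0.8
t53 sample [555.68  15.03  60.  ] line y@x 15.02 vs15.03: 0.0 slope -0.0147 n 22 OFFSET 0.02
s53 sample [554.94  14.03  60.  ] line y@x 14.26 vs15.03: -1.0 slope -0.0105 n 21 OFFSET -0.23
```

View pics/t53c.png

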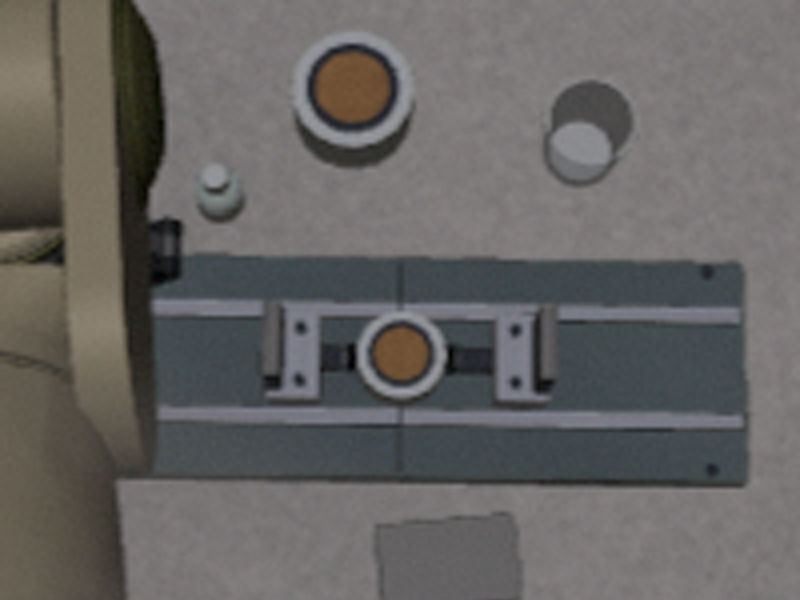

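View pics/s53c.png

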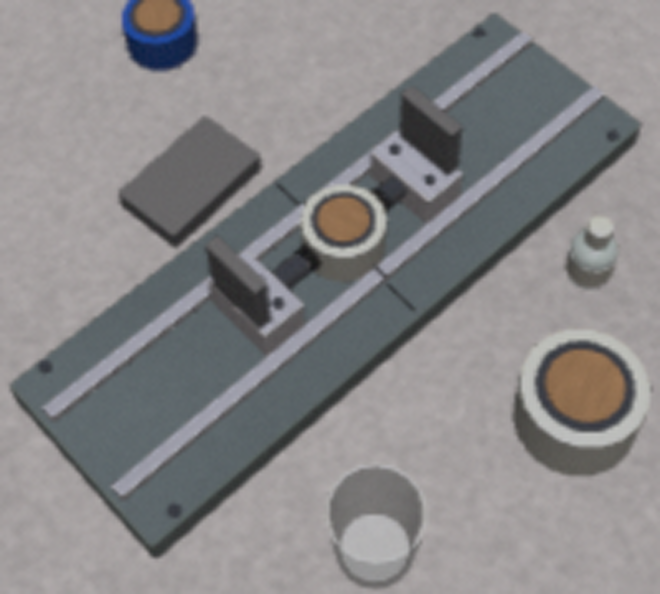

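The holder (top crop 401,354) sits on the line (401), flat and nipped by both noses. The vial, beaker and grey block are where they were, and the arm is clear. Handing in.

```bash
python3 - <<'E'
from rig import job
print(job.finish_job())
E
```

```text
the job is handed in; nothing more can be done
None
```

The holder stands on the engraved line, nipped between the two noses at roughly 4 N. I handed the job in at about 35 s, with the arm clear of everything.

**What I did:** I tapped left, right, left, right. After the first right tap I backed the right stop out about 9 mm by its inner face, because it had gone too far in. I then gave each stop one last gentle push to feel the nip. The robot never touched the holder.

**Position at the end:** the top camera shows the holder 0.0 mm off the line and the scene camera -0.2 mm. The last wrist view, taken obliquely from the left, read -0.8 mm. Wrist views from the two sides disagreed by up to about 1 mm all along and averaged near -0.1 mm, so I trusted the top view.

**Nip force:** I worked this out from the push at which each stop began to slide, less a rub of about 9.8 N. That gives about 4.2 N on the right and 4.4 N on the left, each good to about 0.5 N. The left may be nearer 4.6 N, because that stop crept about 0.2 mm during the check. The hardest push on a tab read about 15 N, so the holder saw about 5 N at most.

**Not explained:** after the stronger taps the holder moved another 0.3 to 0.7 mm as I let go. It did not move after the last check. The vial, beaker and grey block look unmoved in the last pictures.

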